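# Stow the calibration weights and pin the case lid back on

### The arm

A 6-joint arm with a two-finger parallel gripper is mounted at the origin on a cart in front of the work surface, level with it; the furniture and walls round the work are solid. World frame = base frame: x ahead of the robot, y to its left, z up, the work surface at z = 0. Lengths are in mm, angles in degrees, forces in N, time in s.
With the tool pointing down it reaches from about 375 to 975 mm from the base axis. Payload 3.8 kg.
Tool frame: the origin (TCP) lies midway between the tips of the shut fingers; the grasp point (between the pads) lies 19 mm behind it; x points along the fingers, z is the direction in which the jaws open and shut, and the axes are right-handed (so a half turn about x gives the same grasp; the last joint's range is limited). The gripper opens to 85 mm and grips with 20 to 120 N. Pads are 22 mm wide; open, the fingers measure 114 mm over their backs; the gripper's body (76 mm by 85 mm) begins 54 mm behind the grasp point. The pads swing forward as they close: fully open they stand 13 mm farther back than shut.
Start: joints at [61.599, 15.12, 91.902, -0, 72.978, -2.114], TCP at [298.936, 605.19, 197.88] pointing down, gripper open.
Joint ranges: [-150.88, 150.88], [-54.13, 125.18], [17.81, 147.31], [-75.09, 255.09], [0, 152.58], [-146.25, 146.25]. Speed limits (degrees/s): [147.25, 147.25, 180, 180, 180, 180].

### API

Orientations are given as a 3x3 rotation matrix whose columns are the frame's x, y, z axes.
In Python, from rig import sense, read_camera, ctrl, regions_of, tip_of gives the robot as it stands.
- The arm moves only by the tool carry_out, never from a script. Its argument "rows" is a list of rows, each a list of 5 numbers: the shift along the tool's x, y, z in cm, then the turn about the tool's x in rad, then the closure in counts, from 0 (fully open) to 255 (shut). A call has 1 to 20 rows; each row shifts and turns the pose as measured when the row begins, along the tool's axes as they then stand; what a row does not reach is not made up. A row lasts 1/10 s, in which the tool goes at most 50 mm and 8.59 degrees, less where a joint would pass 70% of its speed; a pose out of reach is approached as far as the arm can. A call is refused whole if a number of a shift passes 5 or a number of a turn 0.15, either way. A call with a gripper value outside its range is refused whole. The fingers move at their own pace and stop on an object; "force" is the grip in N (left out, the last holds). Time passes only in rows, so rows that do not move let the fingers close. It gives the time, the measured TCP pose, the force and the opening at its end, in the units of the state.
- sense(): the state, without advancing time (a new reading comes with each control period).
- read_camera(name): name is "scene" or "top" or "wrist"; returns a dict with "image" (384x512x3 uint8, red, green, blue), "fov_y" (degrees; the focal length in pixels is half the picture's height over the tangent of half this angle, whatever the lens; pixels are square), "cx", "cy" (the principal point, pixels), "k1" (the pictures are not rectified: a ray, as slopes to the right and down, at radius r is drawn at 1 + k1 r^2 times it, then the intrinsics apply), "rvec" (rotation vector, rad) and "tvec" (3), from world to camera coordinates, as OpenCV has them. Camera axes: x right, y down, z forward; pixel columns grow to the right and rows downward; lengths in mm; the calibration is good to about 2 mm. A picture is of the moment at which its call begins. There is no depth.
- ctrl.finish_job(): hands the job in, once; it reports no verdict.
Trained networks look in a picture, given as the dict that the camera call returned (one of the last four; its "shot" number tells which), for a name from the list of things; names that differ only in an ending like _2 or _b are one class to them, and where a whole thing is asked for, a point or a joint stands for the part that bears it (a point fixed in the world has none). Each returns a list of dicts, best first, with "p" (0 to 1); they miss things now and then, are a little off and sometimes report something else, mostly with a low value. They report only what shows in the picture. A call takes as long as a camera call.
- regions_of(target, picture): "mask" (384x512 bool, what is visible of it).
- tip_of(target, picture): "location" ([x, y, z] in mm, in world coordinates, good to about 4 mm: a listed point, or the origin of a listed thing).
The state is a dict: "clock": time; "q": joint angles; "qvel": joint speeds; "joint_efforts": joint torques, N m; "tool_pos": TCP position; "tool_rot": TCP orientation; "ft_force": force on the tool from outside, world axes, zero at the start; "wrist_torque": the same for the moment, N m; "grip_width": finger opening in mm.
Only numpy, scipy, OpenCV 4.12 (cv2) and the standard library are available. Lean on these libraries where they do the work, as an engineer would, in place of code of your own. Each camera call takes 0.05 s, during which the arm holds its last target. There are 200 camera calls.

### The job

Stow the small brass calibration weights: turn the catch of the grey weight case out of the way, move every weight from the wooden pocket tray into the case so that they stand upright inside its lip, without tipping any over, then set the loose lid squarely down on the case with its hinge knuckles between the case's. Reattach the lid by sliding the loose hinge pin from the catch end through all the aligned knuckles until its handle is fully home against the first one, and turn the catch back so that it points at the lid and holds down the tab.

Things in the scene. Friction and masses are not known exactly. Their poses are not given: they have to be found in the camera images.
- case: Grey base of the weight case, fixed. Origin: at bench level under the middle of the lid's place; z up, x along the hinge. Plate 4 mm thick, x -59..59, y -55..35 mm. Three steel tube knuckles (outside 18, bore 11 mm diameter) on the -y side at x -57..-43, -21..-7, 15..29; common axis parallel to x at y -42, z 20. A tongue at the -x end (x to -108, y 6..38) carries the catch.
- case_floor (a point): Centre of the weights' space: case frame (0, 0, 4) mm, on the plate. A lip 10 mm high (top z = 13.5 mm, leaning inward) surrounds it, inside about 95 (x) x 44 (y) mm at its top. Three weights fit in one row along the case's x, at x = -32, 0, 32, y = 0. The lid goes over the lip's outside with 2 mm play at the foot, more at the top.
- case_bore (a point): Centre of the mouth of the case's first knuckle, at its -x face: case frame (-57, -42, 20) mm. The pin enters here, moving along the case's +x.
- catch (a joint): Turn catch, vertical hinge at case frame (-90, 22) mm. 0 = closed: steel nose points along the case's +x at the lid; grows counter-clockwise from above to 1.6 rad, nose along the case's +y. Nose 10 mm wide, reaches 26 mm from the hinge, z 10..14 mm; closed, it lies 2 mm above the seated lid's tab. Clear of the lid above about 0.9 rad. Stays where left (friction 0.04 N m).
- catch_grip (a point): On the catch's hinge axis, 26 mm above the bench: middle of its upright black grip, a blade 22 mm long (along the nose), 8 mm thick, z = 14..36 mm. The point's x axis points along the nose.
- lid: Loose grey cover, open below, 114 (x) x 64 (y) x 42 mm high, walls 3 mm, 0.25 kg. Origin: centre of its lower edge, z up. Two knuckles like the case's on the -y wall at x -39..-25 and -3..11, axis y -42, z 16 mm. Steel tab on the -x end: x -57..-69.5, y 13..31, z 0..4. Seated: same yaw as the case, origin 4 mm above the case's; knuckles then have 4 mm play along x.
- lid_grip (a point): Middle of the lid's black grip rail, 60 mm above the lid's lower edge, over its centre. The rail is 66 mm long (lid x), 12 mm thick (lid y) and 16 mm high, 10 mm clear of the lid's top, on two posts.
- lid_knuckle (a point): Centre of the -x face of the lid's first knuckle: lid frame (-39, -42, 16) mm.
- pin: Loose hinge pin. Origin on its axis at the shoulder, where the steel shaft leaves the handle; x along the shaft to the tip. Shaft 6 mm diameter, 92 mm long, last 8 mm tapered; black handle 34 mm long (x -34..0), 12 wide, 16 high. Lies level on the bench, axis 8 mm up. Home: origin at case_bore, x along the case's x, shoulder against the first knuckle.
- pin_tip (a point): Tip of the pin's shaft, 92 mm from its origin.
- tray: Fixed wooden pocket tray, 50 (x) x 134 (y) x 14 mm. Origin: centre of its underside. Three round pockets 32 mm wide at y = -42, 0, 42 mm, floor 5 mm above the bench, 9 mm deep. Some pockets may be empty.
- weight_1: Brass weight with a knob on top, 28 mm diameter, 34 mm high, about 0.1 kg; graspable as a 28 mm cylinder, best low on its body, the lower 18 mm. Origin: centre of its underside, z up. Starts upright in a pocket of the tray (underside 5 mm up); may be absent.
- weight_2: Brass weight with a knob on top, 28 mm diameter, 34 mm high, about 0.1 kg; graspable as a 28 mm cylinder, best low on its body, the lower 18 mm. Origin: centre of its underside, z up. Starts upright in a pocket of the tray (underside 5 mm up); may be absent.
- weight_3: Brass weight with a knob on top, 28 mm diameter, 34 mm high, about 0.1 kg; graspable as a 28 mm cylinder, best low on its body, the lower 18 mm. Origin: centre of its underside, z up. Starts upright in a pocket of the tray (underside 5 mm up); may be absent.

How it is judged:
By the outcome, as a careful person would: the job done as asked, in the order asked, and still so for the second after the job is handed in, with the robot touching nothing.
Of weight_1, weight_2, weight_3 only 2 to 3 are there at a start; the rules pass over those that are not, and their reading is None.
At some moment in a run one of lid may be knocked a few centimetres aside while the robot is not near it.
It also fails if it takes over 210 s, if anything falls off the work surface, if the arm or the gripper's body presses on something with over 40 N, if the wrist force passes 120 N, or if a joint passes its speed limit or range.

## Working session

There is one attempt and no reset: what is moved stays moved. The work goes in short steps, Python scripts to look and compute and a tool call to move; the robot and the scene stay as the last step left them, time stands still between calls to the robot, and variables do not carry over. Pictures are saved under pics/ and viewed, about 12 in all and at most 16, crops included, and the job is handed in when it is done.

Besides the shell and the picture viewer there is one more tool, called as name(argument=value, ...) on one line, values as JSON. carry_out: Moves the arm, as the interface text tells. Its arguments: {"type":"object","properties":{"rows":{"type":"array"},"force":{"type":"number"}},"required":["rows"]}

```bash
ls; mkdir -p pics; cat > h.py <<'E'
import numpy as np, cv2
from rig import sense, read_camera, ctrl, regions_of, tip_of
E
python3 - <<'E'
from h import *
s=sense(); print({k:np.round(v,3).tolist() for k,v in s.items()})
for c in ["scene","top","wrist"]:
    p=read_camera(c); cv2.imwrite(f"pics/{c}0.png",p["image"][:,:,::-1])
    print(c,p["fov_y"],p["cx"],p["cy"],p["k1"],p["rvec"],p["tvec"])
    for n in ["case","case_floor","case_bore","catch_grip","lid","lid_grip","lid_knuckle","pin","pin_tip","tray","weight_1"]:
        print(n,[(round(d["p"],2),np.round(d["location"],0).tolist()) for d in tip_of(n,p)[:4]])
E
```

```text
pics
{'clock': 0.0, 'q': [61.599, 15.169, 91.982, 0.001, 72.978, -2.114], 'qvel': [0.028, -0.006, -0.037, 0.03, 0.082, -0.106], 'joint_efforts': [0.0, -51.51, -36.732, -0.0, 0.013, 0.0], 'tool_pos': [298.546, 604.481, 196.553], 'tool_rot': [[-0.001, -0.897, 0.443], [-0.002, 0.443, 0.897], [-1.0, 0.0, -0.002]], 'ft_force': [-0.431, -0.002, -0.471], 'wrist_torque': [0.076, 0.019, 0.027], 'grip_width': 85.426}
scene 50.26436889858302 248.57924078077238 190.33128150377445 -0.057878378078685795 [ 0.80109015  2.36342923 -1.33225372] [ 485.15985256  -29.95242403 1268.32510085]
case [(0.66, [570.0, -324.0, -1.0])]
case_floor [(0.63, [569.0, -326.0, 1.0]), (0.16, [570.0, -326.0, 0.0])]
case_bore [(0.65, [509.0, -366.0, 21.0])]
catch_grip [(0.59, [477.0, -298.0, 27.0]), (0.58, [290.0, -380.0, 17.0])]
lid [(0.82, [332.0, -344.0, 0.0])]
lid_grip [(0.87, [334.0, -339.0, 59.0])]
lid_knuckle [(0.83, [291.0, -381.0, 17.0])]
pin []
pin_tip [(0.58, [477.0, -300.0, 27.0]), (0.16, [694.0, -74.0, 7.0])]
tray [(0.65, [689.0, -35.0, -1.0])]
weight_1 [(0.72, [683.0, 7.0, 6.0]), (0.71, [694.0, -76.0, 6.0]), 
[... 387 characters left out ...]
.0])]
lid_grip [(0.61, [335.0, -339.0, 59.0])]
lid_knuckle [(0.78, [292.0, -380.0, 13.0]), (0.68, [466.0, 51.0, 10.0]), (0.21, [481.0, -295.0, 26.0])]
pin [(0.53, [470.0, 51.0, 13.0])]
pin_tip [(0.63, [692.0, -36.0, 1.0]), (0.58, [468.0, -37.0, 12.0])]
tray [(0.75, [694.0, -37.0, -1.0])]
weight_1 [(0.63, [699.0, -80.0, 4.0]), (0.52, [689.0, -34.0, 8.0]), (0.47, [682.0, 8.0, 6.0]), (0.47, [692.0, -37.0, -2.0])]
wrist 59.120104582229224 256.49325051308045 188.08729656216792 -0.06903897023072068 [-2.44558862 -1.52147083 -0.22932656] [-675.9763666   -39.35150656  378.90406936]
case []
case_floor []
case_bore []
catch_grip []
lid []
lid_grip []
lid_knuckle []
pin []
pin_tip []
tray []
weight_1 []
```

View pics/top0.png

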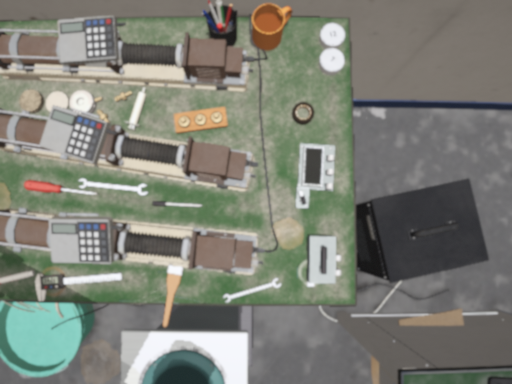

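View pics/scene0.png

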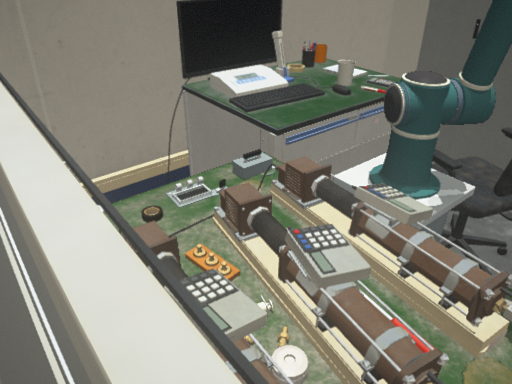

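Both views show three weights in the tray at (200,120) in top. The case is at (318,170) and the lid at (322,258). The pin is at (153–200,204), between rows of machinery. I'll zoom in around the pin and tray.

```bash
cat >> h.py <<'E'
def K(p):
    f=192/np.tan(np.radians(p["fov_y"]/2)); return np.array([[f,0,p["cx"]],[0,f,p["cy"]],[0,0,1]])
def proj(p,X):
    X=np.atleast_2d(np.array(X,float))
    return cv2.projectPoints(X,np.array(p["rvec"],float),np.array(p["tvec"],float),K(p),np.array([p["k1"],0,0,0]))[0][:,0]
def back(p,uv,z):
    uv=np.array(uv,float).reshape(-1,1,2); n=cv2.undistortPoints(uv,K(p),np.array([p["k1"],0,0,0]))[:,0]
    R=cv2.Rodrigues(np.array(p["rvec"],float))[0]; t=np.array(p["tvec"],float); C=-R.T@t
    d=np.c_[n,np.ones(len(n))]@R; return C+d*((z-C[2])/d[:,2])[:,None]
E
python3 - <<'E'
from h import *
a=cv2.imread("pics/top0.png")[85:290,100:350]; cv2.imwrite("pics/c1.png",cv2.resize(a,None,fx=2.9,fy=2.9,interpolation=cv2.INTER_CUBIC))
b=cv2.imread("pics/scene0.png")[145:345,110:310]; cv2.imwrite("pics/c2.png",cv2.resize(b,None,fx=2.9,fy=2.9,interpolation=cv2.INTER_CUBIC))
p=read_camera("top"); 
for n in ["pin","case","lid","catch_grip","tray"]:
  for r in regions_of(n,p)[:2]:
    m=r["mask"].astype(np.uint8); print(n,r["p"],m.sum(),cv2.minAreaRect(cv2.findNonZero(m)),cv2.boundingRect(m))
E
```

```text
pin 0.63 49 ((175.98129272460938, 203.8740692138672), (44.09491729736328, 2.4469432830810547), 2.862405300140381) (154, 202, 45, 5)
case 0.57 1875 ((315.1472473144531, 175.8793487548828), (36.797794342041016, 65.50365447998047), 2.935673475265503) (296, 143, 40, 66)
lid 0.93 1412 ((323.5, 260.5), (49.0, 33.0), 90.0) (307, 236, 34, 50)
catch_grip 0.63 68 ((301.8077087402344, 197.5384521484375), (13.532013893127441, 5.295135498046875), 78.69007110595703) (299, 191, 7, 14)
```

View pics/c1.png

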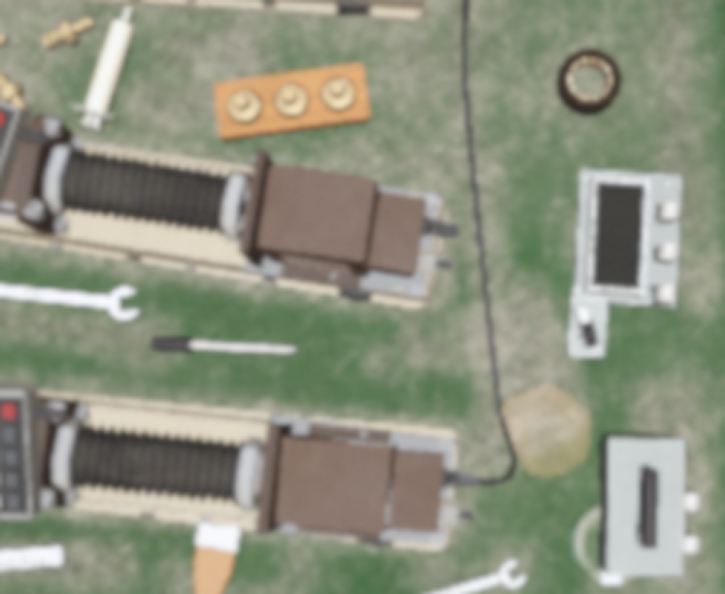

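View pics/c2.png

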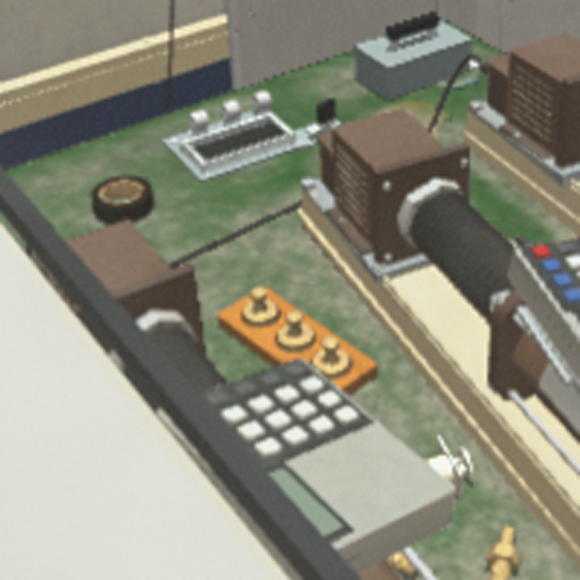

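carry_out(rows=[[-0.4,0,0,0.14,0],[-0.4,0,0,0.14,0],[-0.4,0,0,0.14,0],[-0.4,0,0,0.14,0],[-0.4,0,0,0.14,0],[-0.4,0,0,0.14,0],[-0.4,0,0,0.14,0],[-0.4,0,0,0.14,0],[-0.4,0,0,0.14,0],[-0.4,0,0,0.14,0],[-0.4,0,0,0.14,0],[-0.4,0,0,0.14,0],[-0.4,0,0,0.14,0],[-0.4,0,0,0.14,0],[-0.4,0,0,0.14,0],[-0.4,0,0,0.14,0],[-0.4,0,0,0.14,0],[-0.4,0,0,0.14,0],[-0.4,0,0,0.14,0],[0,0,0,0,0]])

```text
clock: 4.1
tool_pos: [330.9, 584.0, 274.2]
tool_rot: [[-0.043, 0.999, -0.0], [0.029, 0.001, -1.0], [-0.999, -0.043, -0.029]]
ft_force: [0.0, 0.1, -0.3]
grip_width: 85.3
```

```bash
cat >> h.py <<'E'
def plan(x,y,z,yaw=None,n=None):
    s=sense(); R=np.array(s["tool_rot"]); P=np.array(s["tool_pos"]); d=R.T@(np.array([x,y,z])-P)
    cur=np.degrees(np.arctan2(R[1,2],R[0,2]))
    print("pos",P.round(1),"yawz",round(cur,2),"tilt",R[:2,0].round(4),"q",np.round(s["q"],1),"w",round(s["grip_width"],1),"ft",np.round(s["ft_force"],1),"t",round(s["clock"],1))
    m=n or max(1,int(np.ceil(np.linalg.norm(d)/40)))
    print("total cm",(d/10).round(2),"n",m,"row",(d/10/m).round(3))
    if yaw is not None:
        t=-np.radians((yaw-cur+180)%360-180); k=int(np.ceil(abs(t)/.14)); print("turn rad",round(t,3),"alt",round(t-np.sign(t)*2*np.pi,3),"rows",k)
E
python3 -c "
from h import *
plan(440,-290,260,-93.5)"
```

```text
pos [330.9 584.  274.2] yawz -90.01 tilt [-0.0432  0.0291] q [ 56.6  12.6  87.1   3.   80.3 146.1] w 85.3 ft [ 0.   0.1 -0.3] t 4.1
total cm [-1.59 10.86 87.4 ] n 23 row [-0.069  0.472  3.8  ]
turn rad 0.061 alt -6.222 rows 1
```

The q6 limit gave a 3° tilt. I'll undo it by rotating back to the opposite limit.

carry_out(rows=[[0,0,0,-0.15,0],[0,0,0,-0.15,0],[0,0,0,-0.15,0],[0,0,0,-0.15,0],[0,0,0,-0.15,0],[0,0,0,-0.15,0],[0,0,0,-0.15,0],[0,0,0,-0.15,0],[0,0,0,-0.15,0],[0,0,0,-0.15,0],[0,0,0,-0.15,0],[0,0,0,-0.15,0],[0,0,0,-0.15,0],[0,0,0,-0.15,0],[0,0,0,-0.15,0],[0,0,0,-0.15,0],[0,0,0,-0.15,0],[0,0,0,-0.15,0],[0,0,0,-0.15,0],[0,0,0,-0.15,0]])

```text
clock: 6.1
tool_pos: [325.7, 586.1, 272.9]
tool_rot: [[-0.045, -0.99, 0.134], [0.027, 0.133, 0.991], [-0.999, 0.048, 0.021]]
ft_force: [-1.3, -0.3, -0.0]
grip_width: 85.6
```

carry_out(rows=[[0,0,0,-0.15,0],[0,0,0,-0.15,0],[0,0,0,-0.15,0],[0,0,0,-0.15,0],[0,0,0,-0.15,0],[0,0,0,-0.15,0],[0,0,0,-0.15,0],[0,0,0,-0.15,0],[0,0,0,-0.15,0],[0,0,0,-0.15,0],[0,0,0,-0.15,0],[0,0,0,-0.15,0],[0,0,0,-0.15,0],[0,0,0,0,0]])

```text
clock: 7.5
tool_pos: [320.2, 588.4, 271.6]
tool_rot: [[-0.047, 0.243, -0.969], [0.025, -0.969, -0.244], [-0.999, -0.036, 0.039]]
ft_force: [0.6, -0.9, 0.1]
grip_width: 85.7
```

```bash
python3 -c "
from h import *
plan(440,-290,260,-93.5)"
```

```text
pos [320.2 588.4 271.6] yawz -165.86 tilt [-0.0467  0.0252] q [  57.6   12.7   87.3    3.1   80.3 -137. ] w 85.7 ft [ 0.6 -0.9  0.1] t 7.5
total cm [-1.62 88.1   9.79] n 23 row [-0.07   3.831  0.426]
turn rad -1.263 alt 5.02 rows 10
```

carry_out(rows=[[0,0,0,-0.15,0],[0,0,0,-0.15,0],[0,0,0,-0.15,0],[0,0,0,0,0]])

```text
clock: 7.9
tool_pos: [262.5, 617.2, 270.2]
tool_rot: [[0.034, 0.531, -0.847], [-0.011, -0.847, -0.532], [-0.999, 0.027, -0.023]]
ft_force: [-0.0, -1.0, 0.2]
grip_width: 85.5
```

```bash
python3 -c "
from h import *
plan(440,-290,260,-93.5)"
```

```text
pos [262.5 617.2 270.2] yawz -147.87 tilt [ 0.0338 -0.0106] q [  66.    12.6   87.5   -2.1   79.7 -145.8] w 85.5 ft [-0.  -1.   0.2] t 7.9
total cm [ 2.58 86.23 33.22] n 24 row [0.108 3.593 1.384]
turn rad -0.949 alt 5.334 rows 7
```

carry_out(rows=[[0,0,0,0.15,0],[0,0,0,0.15,0],[0,0,0,0.15,0],[0,0,0,0.15,0],[0,0,0,0.15,0],[0,0,0,0.15,0],[0,0,0,0.15,0],[0,0,0,0.15,0],[0,0,0,0.15,0],[0,0,0,0.15,0],[0,0,0,0.15,0],[0,0,0,0.15,0],[0,0,0,0.15,0],[0,0,0,0.15,0],[0,0,0,0.15,0],[0,0,0,0.15,0],[0,0,0,0.15,0],[0,0,0,0.15,0],[0,0,0,0.15,0],[0,0,0,0.15,0]])

```text
clock: 9.9
tool_pos: [265.3, 615.2, 269.5]
tool_rot: [[0.033, -0.637, 0.77], [-0.013, 0.77, 0.638], [-0.999, -0.031, 0.017]]
ft_force: [-0.1, -0.2, 0.5]
grip_width: 85.5
```

carry_out(rows=[[0,0,0,0.15,0],[0,0,0,0.15,0],[0,0,0,0.15,0],[0,0,0,0.15,0],[0,0,0,0.15,0],[0,0,0,0.15,0],[0,0,0,0.15,0],[0,0,0,0.15,0],[0,0,0,0.15,0],[0,0,0,0.15,0],[0,0,0,0.15,0],[0,0,0,0.15,0],[0,0,0,0.15,0],[0,0,0,0.15,0],[0,0,0,0.15,0],[0,0,0,0,0]])

```text
clock: 11.5
tool_pos: [298.0, 597.4, 268.5]
tool_rot: [[-0.006, 0.997, 0.082], [0.009, 0.082, -0.997], [-1.0, -0.005, -0.009]]
ft_force: [-0.2, 0.1, 0.5]
grip_width: 85.2
```

```bash
python3 -c "
from h import *
plan(440,-290,260,-93.5)"
```

```text
pos [298.  597.4 268.5] yawz -85.3 tilt [-0.0058  0.0085] q [ 61.   12.2  88.1   0.5  79.4 146.2] w 85.2 ft [-0.2  0.1  0.5] t 11.5
total cm [1.000e-02 6.880e+00 8.961e+01] n 23 row [1.000e-03 2.990e-01 3.896e+00]
turn rad 0.143 alt -6.14 rows 2
```

carry_out(rows=[[-0.1,0.3,3.9,0,0],[-0.1,0.3,3.9,0,0],[0,0.3,3.9,0,0],[0,0.3,3.9,0,0],[0,0.3,3.9,0,0],[0,0.3,3.9,0,0],[0,0.3,3.9,0,0],[0,0.3,3.9,0,0],[0,0.3,3.9,0,0],[0,0.3,3.9,0,0],[0,0.3,3.9,0,0],[0,0.3,3.9,0,0],[0,0.3,3.9,0,0],[0,0.3,3.9,0,0],[0,0.3,3.9,0,0],[0,0.3,3.9,0,0],[0,0.3,3.9,0,0],[0,0.3,3.9,0,0],[0,0.3,3.9,0,0],[0,0.3,3.9,0,0]])

```text
clock: 13.5
tool_pos: [400.7, -204.3, 265.6]
tool_rot: [[0.009, 1.0, 0.022], [0.009, 0.022, -1.0], [-1.0, 0.009, -0.009]]
ft_force: [0.7, 1.1, 0.5]
grip_width: 85.3
```

```bash
python3 -c "
from h import *
plan(440,-290,260,-93.5)
p=read_camera('wrist');R=cv2.Rodrigues(np.array(p['rvec']))[0]
s=sense();T=np.array(s['tool_rot']);print((R@T).round(3)); print('cam in tool',T.T@(-R.T@np.array(p['tvec'])-np.array(s['tool_pos'])))"
```

```text
pos [ 400.7 -204.3  265.6] yawz -88.73 tilt [0.0092 0.0095] q [-30.8 -12.2 112.8   0.8  79.2  57.8] w 85.3 ft [0.7 1.1 0.5] t 13.5
total cm [0.52 3.73 8.65] n 3 row [0.172 1.244 2.885]
turn rad 0.083 alt -6.2 rows 1
[[ 0.006  0.003  1.   ]
 [-0.291 -0.957  0.005]
 [ 0.957 -0.291 -0.005]]
cam in tool [-176.59394276   74.81454022   -5.23861528]
```

carry_out(rows=[[0.1,2.5,3.0,0.08,0],[0.1,2.5,3.0,0,0],[0.1,2.5,3.0,0,0],[0,2.4,3.0,0,0],[0,0,0,0,0],[0,0,0,0,0]])

```text
clock: 14.15
tool_pos: [495.7, -341.5, 261.6]
tool_rot: [[0.008, 0.996, -0.087], [0.005, -0.087, -0.996], [-1.0, 0.008, -0.006]]
ft_force: [-0.2, 0.7, -1.2]
grip_width: 85.5
```

```bash
python3 - <<'E'
from h import *
plan(440,-290,260,-93.5)
p=read_camera('wrist'); cv2.imwrite("pics/w1.png",p["image"][:,:,::-1])
import pickle; pickle.dump({k:p[k] for k in p},open("w1.pkl","wb"))
for n in ["case","case_floor","case_bore","catch_grip","lid","lid_grip","lid_knuckle"]:
    print(n,[(round(d["p"],2),np.round(d["location"],1).tolist()) for d in tip_of(n,p)[:2]])
E
```

```text
pos [ 495.7 -341.5  261.6] yawz -95.02 tilt [0.0084 0.0054] q [-37.3   5.2  96.8   0.6  77.8  57.6] w 85.5 ft [-0.2  0.7 -1.2] t 14.2
total cm [ 0.14 -6.   -4.64] n 2 row [ 0.069 -2.999 -2.32 ]
turn rad -0.026 alt 6.257 rows 1
case [(0.93, [565.4, -323.7, -2.4])]
case_floor [(0.84, [572.7, -326.1, 10.8]), (0.66, [469.1, -40.7, 12.2])]
case_bore [(0.68, [514.2, -365.6, 17.0])]
catch_grip [(0.71, [478.1, -301.1, 25.4])]
lid [(0.96, [336.9, -342.6, -1.8]), (0.59, [334.3, -341.2, 60.8])]
lid_grip [(0.96, [333.6, -338.2, 61.2])]
lid_knuckle [(0.7, [296.3, -382.0, 18.2])]
```

View pics/w1.png

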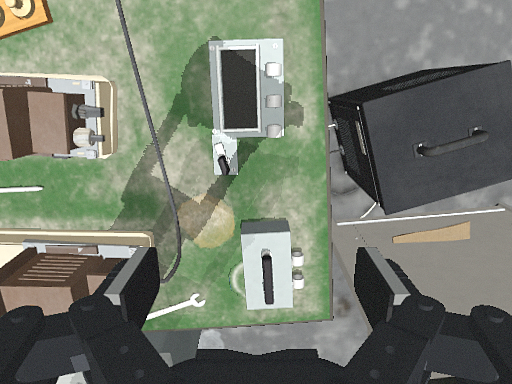

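```bash
python3 - <<'E'
import cv2,numpy as np
a=cv2.imread("pics/w1.png")
c=cv2.resize(a[30:180,200:300],None,fx=4,fy=4,interpolation=cv2.INTER_CUBIC)
l=cv2.resize(a[210:320,230:320],None,fx=4,fy=4,interpolation=cv2.INTER_CUBIC)
o=np.zeros((600,770,3),np.uint8); o[:600,:400]=c; o[:440,405:765]=l; cv2.imwrite("pics/c3.png",o)
E
```

```text
(no output)
```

View pics/c3.png

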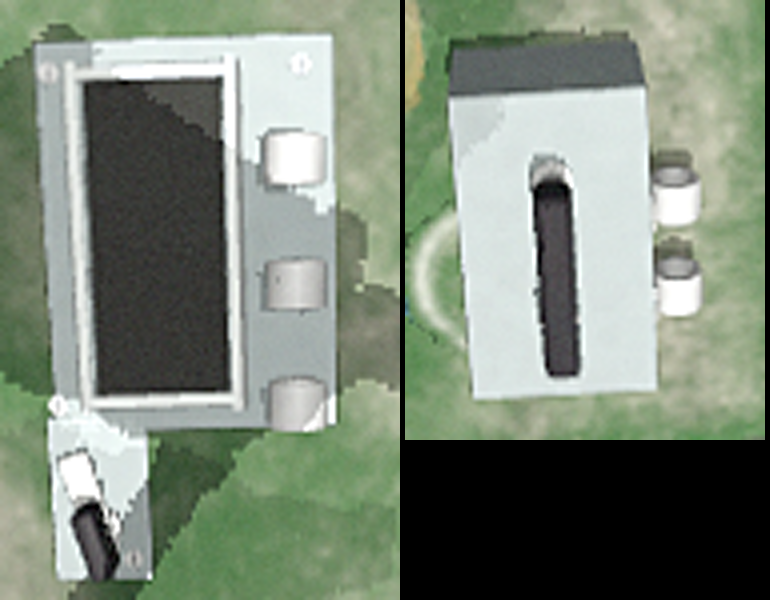

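```bash
cat >> h.py <<'E'
import pickle
from scipy.optimize import least_squares
def fit(p,obj,px,x0,free=3):
    obj=np.array(obj,float); px=np.array(px,float)
    def W(v):
        c,s=np.cos(v[2]),np.sin(v[2]); z=v[3] if free==4 else 0
        return np.c_[v[0]+c*obj[:,0]-s*obj[:,1], v[1]+s*obj[:,0]+c*obj[:,1], obj[:,2]+z]
    r=least_squares(lambda v:(proj(p,W(v))-px).ravel(),x0[:free] if free==3 else list(x0)[:3]+[0])
    return r.x, r.fun.reshape(-1,2).round(1)
def loc(v,P):
    c,s=np.cos(v[2]),np.sin(v[2]); return np.array([v[0]+c*P[0]-s*P[1],v[1]+s*P[0]+c*P[1],P[2]])
E
python3 - <<'E'
from h import *
p=pickle.load(open("w1.pkl","rb"))
for f in (3,4):
    v,r=fit(p,[(59,35,4),(59,-55,4),(-59,-55,4),(-108,38,4),(-108,6,4)],[(209,40.75),(282.75,39),(284,136),(214.5,174.75),(238,174.75)],(570,-325,-.05),f); print("case",v.round(3),r.tolist())
    if f==3: cv=v
    l,r=fit(p,[(57,32,42),(57,-32,42),(-57,-32,42),(-57,32,42),(33,0,68),(-33,0,68)],[(240.75,234),(289.75,231.5),(293,307.25),(247.25,309.5),(267,255),(269.25,303.75)],(334,-340,-.05),f); print("lid",l.round(3),r.tolist())
v=cv
h=loc(v,(-90,22,14)); print("catch hinge",h, "bore",loc(v,(-57,-42,20)))
n=back(p,[(218.75,144)],14)[0]; print("nose",n,np.linalg.norm((n-h)[:2]),"angle",np.arctan2(n[1]-h[1],n[0]-h[0])-v[2])
E
```

```text
case [ 5.69034e+02 -3.24428e+02 -5.90000e-02] [[-0.5, 0.0], [0.6, -0.6], [0.1, 0.4], [-0.4, 0.5], [0.2, -0.1]]
lid [ 3.36658e+02 -3.40728e+02 -2.30000e-02] [[-0.5, -0.9], [0.7, -1.3], [0.1, -1.0], [-0.5, -0.9], [-0.2, 3.4], [0.3, 0.5]]
case [ 5.68933e+02 -3.24334e+02 -5.90000e-02 -2.37800e+00] [[-0.3, 0.4], [0.4, -0.2], [-0.1, 0.2], [-0.2, 0.1], [0.2, -0.5]]
lid [ 3.35665e+02 -3.40695e+02 -2.30000e-02 -1.71100e+00] [[-0.4, -0.8], [0.6, -1.1], [0.0, -1.2], [-0.4, -1.0], [-0.2, 3.4], [0.3, 0.3]]
catch hinge [ 480.49802942 -297.12756295   14.        ] bore [ 509.64293943 -362.97264037   20.        ]
nose [ 505.80464338 -292.42242753   14.        ] 25.740299323881707 angle 0.24318853280484562
```

carry_out(rows=[[0,0,0,-0.14,100],[0,0,0,-0.14,100],[0,0,0,0,100]], force=40)

```text
clock: 14.85
tool_pos: [495.1, -339.6, 263.9]
tool_rot: [[0.012, 0.979, 0.204], [0.003, 0.204, -0.979], [-1.0, 0.012, -0.0]]
ft_force: [-0.0, 0.5, -0.1]
grip_width: 51.7
```

```bash
python3 -c "
from h import *
plan(480.5,-297.1,100,-79.5)"
```

```text
pos [ 495.1 -339.6  263.9] yawz -78.24 tilt [0.0116 0.0028] q [-37.2   4.8  97.    0.5  77.8  41. ] w 51.7 ft [-0.   0.5 -0.1] t 14.8
total cm [16.39 -0.76 -4.45] n 5 row [ 3.277 -0.152 -0.89 ]
turn rad 0.022 alt -6.261 rows 1
```

carry_out(rows=[[3.3,-0.15,-0.9,0.02,100],[3.3,-0.15,-0.9,0,100],[3.3,-0.15,-0.9,0,100],[3.3,-0.15,-0.9,0,100],[3.2,-0.15,-0.9,0,100],[0,0,0,0,100],[0,0,0,0,100]])

```text
clock: 15.55
tool_pos: [483.8, -296.4, 100.2]
tool_rot: [[0.02, 0.987, 0.16], [-0.004, 0.16, -0.987], [-1.0, 0.019, 0.007]]
ft_force: [-0.0, 0.4, 0.5]
grip_width: 52.1
```

```bash
python3 -c "
from h import *
plan(480.5,-297.1,18,-79.5)"
```

```text
pos [ 483.8 -296.4  100.2] yawz -80.78 tilt [ 0.02   -0.0039] q [-34.3   7.5 111.8   0.5  59.6  46.2] w 52.1 ft [-0.   0.4  0.5] t 15.6
total cm [ 8.21 -0.49 -0.04] n 3 row [ 2.736 -0.163 -0.013]
turn rad -0.022 alt 6.261 rows 1
```

carry_out(rows=[[1.6,-0.1,0,0,100],[1.6,-0.1,0,0,100],[1.6,-0.1,0,0,100],[1.6,-0.1,0,0,100],[1.5,-0.1,0,0,100],[0.2,0,0,0,100],[0,0,0,0,100]])

```text
clock: 16.25
tool_pos: [490.7, -307.1, 26.8]
tool_rot: [[0.039, 0.988, 0.152], [-0.018, 0.153, -0.988], [-0.999, 0.036, 0.024]]
ft_force: [-0.2, -0.3, 0.5]
grip_width: 51.9
```

```bash
python3 -c "
from h import *
plan(480.5,-297.1,18,-79.5)"
```

```text
pos [ 490.7 -307.1   26.8] yawz -81.23 tilt [ 0.039  -0.0179] q [-34.8  12.7 114.6   0.6  50.3  46.1] w 51.9 ft [-0.2 -0.3  0.5] t 16.2
total cm [ 0.82 -0.89 -1.16] n 1 row [ 0.818 -0.885 -1.16 ]
turn rad -0.03 alt 6.253 rows 1
```

carry_out(rows=[[-0.3,-0.2,0,0,100],[0,0,0,0,100],[0,0,0,0,100],[0,0,0,0,100],[0,0,0,0,100]])

```text
clock: 16.75
tool_pos: [491.7, -309.9, 34.7]
tool_rot: [[0.046, 0.987, 0.151], [-0.023, 0.153, -0.988], [-0.999, 0.042, 0.029]]
ft_force: [0.5, 0.3, 0.4]
grip_width: 51.7
```

```bash
python3 -c "
from h import *
plan(480.5,-297.1,18,-79.5)"
```

```text
pos [ 491.7 -309.9   34.7] yawz -81.29 tilt [ 0.0456 -0.0226] q [-35.   12.  114.4   0.6  50.7  45.9] w 51.7 ft [0.5 0.3 0.4] t 16.8
total cm [ 1.59 -0.98 -1.48] n 1 row [ 1.586 -0.976 -1.48 ]
turn rad -0.031 alt 6.252 rows 1
```

carry_out(rows=[[0,0,0,0,100],[0,0,0,0,100],[0,0,0,0,100],[0,0,0,0,100],[0,0,0,0,100]])

```text
clock: 17.25
tool_pos: [491.6, -309.7, 34.7]
tool_rot: [[0.046, 0.987, 0.151], [-0.022, 0.153, -0.988], [-0.999, 0.042, 0.029]]
ft_force: [0.5, -0.5, -0.6]
grip_width: 51.8
```

```bash
python3 -c "
from h import *
plan(480.5,-297.1,18,-79.5)"
```

```text
pos [ 491.6 -309.7   34.7] yawz -81.28 tilt [ 0.0455 -0.0225] q [-35.   12.  114.4   0.6  50.7  45.9] w 51.8 ft [ 0.5 -0.5 -0.6] t 17.2
total cm [ 1.59 -0.98 -1.46] n 1 row [ 1.586 -0.976 -1.459]
turn rad -0.031 alt 6.252 rows 1
```

carry_out(rows=[[0,-1.0,0,0,100],[0,0,0,0,100],[0,0,0,0,100]])

```text
clock: 17.55
tool_pos: [480.5, -311.1, 33.9]
tool_rot: [[0.045, 0.987, 0.152], [-0.022, 0.153, -0.988], [-0.999, 0.041, 0.029]]
ft_force: [-0.9, 0.7, -0.4]
grip_width: 51.7
```

```bash
python3 -c "
from h import *
s=sense();print(s['joint_efforts'],s['wrist_torque'],s['qvel'])
plan(480.5,-297.1,18,-79.5)"
```

```text
[ 1.42091751e-02 -4.18648982e+01 -3.07764351e+01  3.54079530e-02
 -2.27870294e-01 -4.59924544e-03] [-0.00500022  0.11190718  0.00266837] [-0.33249876 -0.28641567  0.88651939 -0.29414961  0.44110904 -0.17764935]
pos [ 480.5 -311.1   33.9] yawz -81.27 tilt [ 0.0448 -0.0221] q [-35.7  11.2 115.5   0.6  50.5  45.1] w 51.7 ft [-0.9  0.7 -0.4] t 17.6
total cm [ 1.56  0.15 -1.43] n 1 row [ 1.557  0.149 -1.432]
turn rad -0.031 alt 6.252 rows 1
```

carry_out(rows=[[0,-0.5,0,0,100],[0,-0.5,0,0,100],[0,-0.2,0,0,100],[0,0,0,0,100]])

```text
clock: 17.95
tool_pos: [467.2, -313.2, 33.3]
tool_rot: [[0.045, 0.987, 0.151], [-0.022, 0.152, -0.988], [-0.999, 0.041, 0.029]]
ft_force: [-0.8, -0.8, -0.1]
grip_width: 51.8
```

```bash
python3 -c "
from h import *
plan(480.5,-297.1,18,-79.5)"
```

```text
pos [ 467.2 -313.2   33.3] yawz -81.29 tilt [ 0.0447 -0.0221] q [-36.7  10.3 116.7   0.7  50.2  44.1] w 51.8 ft [-0.8 -0.8 -0.1] t 17.9
total cm [ 1.56  1.49 -1.43] n 1 row [ 1.556  1.493 -1.433]
turn rad -0.031 alt 6.252 rows 1
```

carry_out(rows=[[-1.5,0.5,-0.5,0,100],[-1.5,0.5,-0.5,0,100],[-1.5,0.5,-0.4,0,100],[-1.5,0,0,0,100],[-1.5,0,0,0,100],[0,0,0,0,100],[0,0,0,0,100],[0,0,0,0,100]])

```text
clock: 18.75
tool_pos: [480.2, -293.0, 117.5]
tool_rot: [[0.05, 0.987, 0.151], [-0.024, 0.153, -0.988], [-0.998, 0.045, 0.031]]
ft_force: [-0.2, 0.4, 0.3]
grip_width: 52.5
```

```bash
python3 -c "
from h import *
plan(480.5,-297.1,18,-79.5)"
```

```text
pos [ 480.2 -293.   117.5] yawz -81.29 tilt [ 0.0496 -0.0236] q [-34.3   4.5 113.2   0.6  59.2  46.7] w 52.5 ft [-0.2  0.4  0.3] t 18.8
total cm [ 9.94 -0.48  0.1 ] n 3 row [ 3.315 -0.161  0.034]
turn rad -0.031 alt 6.252 rows 1
```

carry_out(rows=[[0.6,0,0,0,100],[0.6,0,0,0,100],[0.6,0,0,0,100],[0.6,0,0,0,100],[0.6,0,0,0,100],[0.6,0,0,0,100],[0.6,0,0,0,100],[0.6,0,0,0,100],[0.6,0,0,0,100],[0.6,0,0,0,100],[0,0,0,0,100],[0,0,0,0,100]])

```text
clock: 19.95
tool_pos: [480.2, -292.5, 47.2]
tool_rot: [[0.043, 0.988, 0.151], [-0.019, 0.152, -0.988], [-0.999, 0.039, 0.025]]
ft_force: [-0.6, -0.4, -0.1]
grip_width: 52.1
```

```bash
python3 -c "
from h import *
plan(480.5,-297.1,18,-79.5)"
```

```text
pos [ 480.2 -292.5   47.2] yawz -81.31 tilt [ 0.0425 -0.0187] q [-34.2   9.4 116.    0.6  52.   46.7] w 52.1 ft [-0.6 -0.4 -0.1] t 19.9
total cm [ 2.93 -0.15  0.38] n 1 row [ 2.929 -0.154  0.384]
turn rad -0.032 alt 6.252 rows 1
```

carry_out(rows=[[0.5,0,0.2,0,100],[0.5,0,0.2,0,100],[0.5,0,0,0,100],[0.5,0,0,0,100],[0,0,0,0,100]])

```text
clock: 20.45
tool_pos: [482.5, -297.8, 26.6]
tool_rot: [[0.044, 0.988, 0.151], [-0.02, 0.152, -0.988], [-0.999, 0.041, 0.026]]
ft_force: [-0.4, 0.1, -0.1]
grip_width: 51.7
```

```bash
python3 -c "
from h import *
plan(480.5,-297.1,18,-79.5)"
```

```text
pos [ 482.5 -297.8   26.6] yawz -81.32 tilt [ 0.044  -0.0198] q [-34.5  11.3 116.3   0.7  49.7  46.3] w 51.7 ft [-0.4  0.1 -0.1] t 20.4
total cm [ 0.84 -0.22 -0.12] n 1 row [ 0.844 -0.217 -0.124]
turn rad -0.032 alt 6.251 rows 1
```

carry_out(rows=[[0.4,-0.1,-0.1,-0.03,100],[0.4,-0.1,0,0,100],[0,0,0,0,255],[0,0,0,0,255],[0,0,0,0,255],[0,0,0,0,255],[0,0,0,0,255],[0,0,0,0,255]], force=40)

```text
clock: 21.25
tool_pos: [480.8, -297.4, 18.1]
tool_rot: [[0.045, 0.982, 0.183], [-0.02, 0.184, -0.983], [-0.999, 0.04, 0.028]]
ft_force: [-0.1, -0.1, 0.1]
grip_width: -0.1
```

```bash
python3 -c "
from h import *
plan(480.5,-297.1,18,-79.5)"
```

```text
pos [ 480.8 -297.4   18.1] yawz -79.44 tilt [ 0.0446 -0.0201] q [-34.6  11.8 116.8   0.7  48.7  44.4] w -0.1 ft [-0.1 -0.1  0.1] t 21.2
total cm [ 0.01 -0.03 -0.03] n 1 row [ 0.01  -0.028 -0.032]
turn rad 0.001 alt -6.282 rows 1
```

```bash
python3 - <<'E'
from h import *
p=read_camera('wrist'); t=read_camera('top')
w=p["image"][:,:,::-1]; c=cv2.resize(t["image"][130:300,260:360,::-1],None,fx=2.25,fy=2.25,interpolation=cv2.INTER_CUBIC)
o=np.zeros((384,745,3),np.uint8); o[:,:512]=w; o[:382,515:740]=c[:382]; cv2.imwrite("pics/w2.png",o); pickle.dump(p,open("w2.pkl","wb"))
print(proj(p,[(480.5,-297,36),(480.8,-297.4,18.1)]),proj(t,[(480.5,-297,26)]))
E
```

```text
[[257.12854297 237.41677403]
 [256.98478431 224.56192544]] [[302.91778445 199.65035758]]
```

View pics/w2.png

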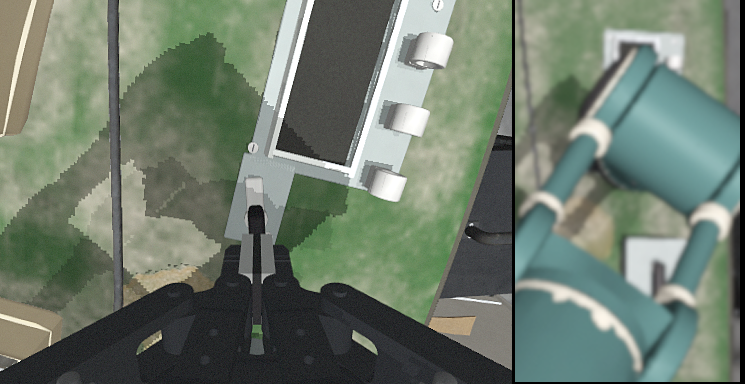

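```bash
python3 - <<'E'
from h import *
p=pickle.load(open("w2.pkl","rb")); s=sense(); T=np.array(s["tool_rot"]); P=np.array(s["tool_pos"])
for uv,z in [((257,205),36),((257,232),36),((256,178),14),((248,180),14)]: print(uv,back(p,[uv],z).round(1))
for d in [(0,0,0),(0,11,0),(0,-11,0),(-38,11,0),(-38,-11,0),(-19,0,0)]: print(d,proj(p,P+T@np.array(d)).round(0))
# case check
print(proj(p,[loc((569,-324.4,-.059),q) for q in [(-59,35,4),(-108,38,4),(-108,6,4),(-57,-42,20),(-90,22,36)]]).round(0))
R=cv2.Rodrigues(np.array(p['rvec']))[0];print((R@T).round(3),T.T@(-R.T@np.array(p['tvec'])-P))
i=p["image"][150:290,180:340,::-1]; cv2.imwrite("pics/c4.png",cv2.resize(i,None,fx=4.2,fy=4.2,interpolation=cv2.INTER_CUBIC))
E
```

```text
(257, 205) [[ 497.6 -293.7   36. ]]
(257, 232) [[ 483.4 -296.4   36. ]]
(256, 178) [[ 506.3 -292.2   14. ]]
(248, 180) [[ 504.3 -288.    14. ]]
(0, 0, 0) [[257. 224.]]
(0, 11, 0) [[257. 206.]]
(0, -11, 0) [[257. 242.]]
(-38, 11, 0) [[257. 235.]]
(-38, -11, 0) [[257. 278.]]
(-19, 0, 0) [[257. 239.]]
[[247. 162.]
 [223. 238.]
 [274. 249.]
 [382. 197.]
 [257. 238.]]
[[ 0.     0.001  1.   ]
 [-0.292 -0.957  0.001]
 [ 0.957 -0.292  0.   ]] [-176.42837253   75.2623281    -0.30046961]
```

View pics/c4.png

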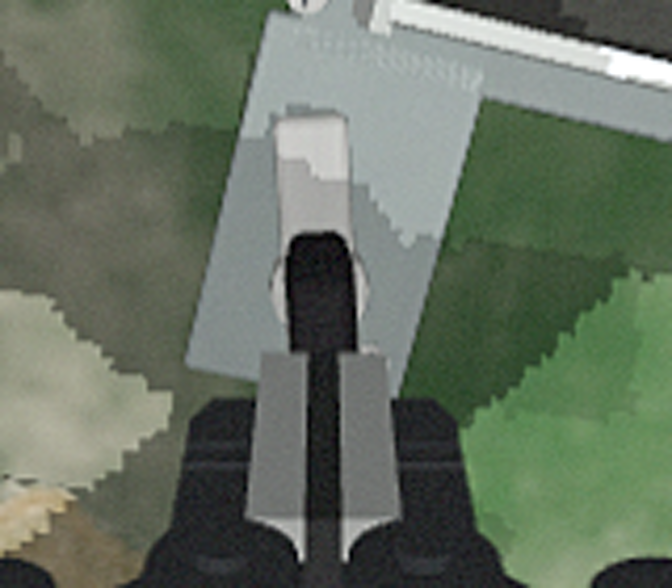

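carry_out(rows=[[0,0,0,0,100],[0,0,0,0,100],[0,0,0,0,100],[0.25,0,0,0,100],[0.25,0,0,0,100],[0.25,0,0,0,100],[0,0,0,0,100]])

```text
clock: 22.05
tool_pos: [481.1, -297.5, 9.9]
tool_rot: [[0.045, 0.982, 0.183], [-0.02, 0.184, -0.983], [-0.999, 0.04, 0.028]]
ft_force: [-0.4, -0.1, -0.3]
grip_width: 51.9
```

```bash
python3 - <<'E'
from h import *
plan(480.5,-297.1,18,-79.5)
p=read_camera('wrist'); i=p["image"][130:384,100:420,::-1]; cv2.imwrite("pics/c5.png",cv2.resize(i,None,fx=2,fy=2,interpolation=cv2.INTER_CUBIC))
s=sense(); T=np.array(s["tool_rot"]); P=np.array(s["tool_pos"])
for d in [(-5,11,26),(-5,-11,26),(-5,11,-26),(-43,11,26)]: print(d,(proj(p,P+T@np.array(d))-[100,130])*2)
E
```

```text
pos [ 481.1 -297.5    9.9] yawz -79.44 tilt [ 0.0445 -0.0201] q [-34.6  12.5 117.    0.7  47.8  44.4] w 51.9 ft [-0.4 -0.1 -0.3] t 22.1
total cm [-0.81 -0.02 -0.03] n 1 row [-0.811 -0.023 -0.028]
turn rad 0.001 alt -6.282 rows 1
(-5, 11, 26) [[410.42341872 158.72135959]]
(-5, -11, 26) [[406.86765654 232.34075685]]
(-5, 11, -26) [[217.89840745 158.4977523 ]]
(-43, 11, 26) [[434.31832058 220.32324117]]
```

View pics/c5.png

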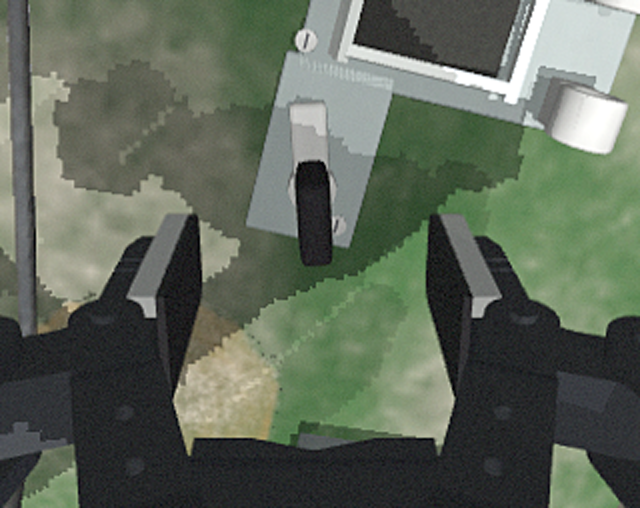

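carry_out(rows=[[0.2,0,0,0,100],[0.2,0,0,0,100],[0.2,0,0,0,100],[0.2,0,0,0,100],[0.2,0,0,0,100],[0,0,0,0,100]])

```text
clock: 22.7
tool_pos: [481.7, -297.8, -0.9]
tool_rot: [[0.045, 0.982, 0.183], [-0.02, 0.184, -0.983], [-0.999, 0.04, 0.028]]
ft_force: [-0.2, -0.3, -0.2]
grip_width: 51.5
```

carry_out(rows=[[0.2,0,0,0,100],[0.2,0,0,0,100],[0,0,0,0,100]])

```text
clock: 23.0
tool_pos: [481.9, -297.9, -5.2]
tool_rot: [[0.045, 0.982, 0.183], [-0.02, 0.184, -0.983], [-0.999, 0.04, 0.028]]
ft_force: [-0.2, -1.0, 0.2]
grip_width: 51.8
```

The reported TCP goes below the bench with no contact, so the real finger tips must be about 35 mm behind it. The pictures agree with this. I'll probe the bench gently to calibrate.

carry_out(rows=[[0.3,-0.05,0,0,100],[0.3,-0.05,0,0,100],[0.3,0,0,0,100],[0.3,0,0,0,100],[0.3,0,0,0,100],[0,0,0,0,100]])

```text
clock: 23.6
tool_pos: [481.5, -298.4, -21.7]
tool_rot: [[0.044, 0.982, 0.183], [-0.02, 0.184, -0.983], [-0.999, 0.04, 0.028]]
ft_force: [-0.9, 0.4, 0.9]
grip_width: 51.8
```

carry_out(rows=[[0.2,0,0,0,100],[0.15,0,0,0,100],[0.15,0,0,0,100],[0,0,0,0,100]])

```text
clock: 24.0
tool_pos: [481.8, -298.5, -27.2]
tool_rot: [[0.044, 0.982, 0.183], [-0.02, 0.184, -0.983], [-0.999, 0.04, 0.028]]
ft_force: [-0.3, 0.3, 0.0]
grip_width: 51.9
```

carry_out(rows=[[0.15,0,0,0,100],[0.15,0,0,0,100],[0,0,0,0,100]])

```text
clock: 24.3
tool_pos: [482.1, -298.7, -30.2]
tool_rot: [[0.045, 0.982, 0.183], [-0.02, 0.184, -0.983], [-0.999, 0.04, 0.028]]
ft_force: [-1.0, 0.3, -0.6]
grip_width: 51.5
```

carry_out(rows=[[0.15,0,0,0,100],[0.1,0,0,0,100],[0,0,0,0,100]])

```text
clock: 24.6
tool_pos: [482.3, -298.8, -32.8]
tool_rot: [[0.045, 0.982, 0.183], [-0.02, 0.184, -0.983], [-0.999, 0.04, 0.028]]
ft_force: [-0.7, 0.2, 0.4]
grip_width: 51.8
```

carry_out(rows=[[0.15,0,0,0,100],[0.1,0,0,0,100],[0,0,0,0,100]])

```text
clock: 24.9
tool_pos: [482.5, -298.9, -35.5]
tool_rot: [[0.045, 0.982, 0.183], [-0.021, 0.184, -0.983], [-0.999, 0.041, 0.029]]
ft_force: [-0.7, 0.1, 0.7]
grip_width: 52.1
```

carry_out(rows=[[0.15,0,0,0,100],[0.1,0,0,0,100],[0,0,0,0,100]])

```text
clock: 25.2
tool_pos: [482.7, -299.0, -35.3]
tool_rot: [[0.044, 0.982, 0.184], [-0.02, 0.185, -0.983], [-0.999, 0.04, 0.028]]
ft_force: [0.1, -0.6, -0.9]
grip_width: 51.9
```

carry_out(rows=[[-0.5,0,0,0,100],[-0.5,0,0,0,100],[-0.5,0,0,0,100],[-0.4,0,-0.1,0,100],[0,0,0,0,100],[0,0,0,0,255],[0,0,0,0,255],[0,0,0,0,255],[0,0,0,0,255],[0,0,0,0,255]], force=40)

```text
clock: 26.2
tool_pos: [482.0, -298.0, -14.4]
tool_rot: [[0.045, 0.982, 0.184], [-0.021, 0.185, -0.983], [-0.999, 0.04, 0.029]]
ft_force: [-0.1, -0.1, 1.1]
grip_width: 6.8
```

carry_out(rows=[[0,0,0,-0.12,255],[0,0,0,-0.12,255],[0,0,0,-0.12,255],[0,0,0,-0.12,255],[0,0,0,0,255]])

```text
clock: 26.7
tool_pos: [482.0, -297.9, -14.4]
tool_rot: [[0.045, 0.777, 0.628], [-0.019, 0.63, -0.777], [-0.999, 0.023, 0.043]]
ft_force: [0.1, -0.5, 1.4]
grip_width: 6.9
```

carry_out(rows=[[0,0,0,-0.12,255],[0,0,0,-0.12,255],[0,0,0,-0.12,255],[0,0,0,-0.12,255],[0,0,0,-0.12,255],[0,0,0,-0.12,255],[0,0,0,0,255]])

```text
clock: 27.4
tool_pos: [482.0, -298.3, -14.4]
tool_rot: [[0.044, 0.165, 0.985], [-0.018, 0.986, -0.165], [-0.999, -0.011, 0.047]]
ft_force: [0.3, -0.8, 1.5]
grip_width: 6.8
```

```bash
python3 -c "
from h import *
plan(480.5,-297.1,18,-79.5)"
```

```text
pos [ 482.  -298.3  -14.4] yawz -9.49 tilt [ 0.0443 -0.0183] q [-34.7  14.6 117.5   0.8  45.2 -25.7] w 6.8 ft [ 0.3 -0.8  1.5] t 27.4
total cm [-3.25  0.06 -0.01] n 1 row [-3.248  0.059 -0.012]
turn rad 1.222 alt -5.061 rows 9
```

carry_out(rows=[[0,0,0,0,100],[0,0,0,0,100],[0,0,0,0,100],[0,0,0,0,100],[-1.5,0,0,0,100],[-3,0,0,0,100],[-3,0,0,0,100],[-3,0,0,0,100],[-3,0,0,0,100],[-3,0,0,0,100],[0,0,0,0,100],[0,0,0,0,100]])

```text
clock: 28.6
tool_pos: [473.5, -294.1, 162.5]
tool_rot: [[0.045, 0.18, 0.983], [-0.019, 0.984, -0.179], [-0.999, -0.01, 0.048]]
ft_force: [-0.4, 0.6, -1.1]
grip_width: 51.9
```

```bash
python3 - <<'E'
from h import *
plan(690,-34,200,5)
p=read_camera("top"); print([(round(d["p"],2),np.round(d["location"],0).tolist()) for n in ["lid","lid_grip","lid_knuckle"] for d in tip_of(n,p)[:2]])
E
```

```text
pos [ 473.5 -294.1  162.5] yawz -10.33 tilt [ 0.0453 -0.0188] q [-34.8   1.9 110.9   0.7  64.5 -24.7] w 51.9 ft [-0.4  0.6 -1.1] t 28.6
total cm [-3.26 29.44 16.8 ] n 9 row [-0.362  3.271  1.866]
turn rad -0.268 alt 6.016 rows 2
[(0.78, [332.0, -340.0, -0.0]), (0.69, [334.0, -339.0, 58.0]), (0.75, [291.0, -379.0, 12.0])]
```

carry_out(rows=[[0,2.4,-2.7,0,100],[0,2.4,-2.7,0,100],[0,2.4,-2.7,0,100],[0,2.4,-2.7,0,100],[0,2.4,-2.7,0,100],[0,0,0,0,100]])

```text
clock: 29.4
tool_pos: [351.9, -144.2, 142.6]
tool_rot: [[0.025, 0.182, 0.983], [-0.007, 0.983, -0.182], [-1.0, -0.002, 0.026]]
ft_force: [-0.4, -0.4, 0.5]
grip_width: 51.9
```

```bash
python3 -c "
from h import *
plan(300,-128,160)"
```

```text
pos [ 351.9 -144.2  142.6] yawz -10.5 tilt [ 0.0249 -0.0066] q [-26.3 -17.4 129.8   0.3  66.2 -16. ] w 51.9 ft [-0.4 -0.4  0.5] t 29.4
total cm [-1.88  0.65 -5.35] n 2 row [-0.942  0.323 -2.675]
```

carry_out(rows=[[-1.0,0.3,-1.5,0,100],[-0.5,0.2,-1.5,0,100],[0,0,0,0,100]])

```text
clock: 29.7
tool_pos: [320.3, -132.3, 153.8]
tool_rot: [[0.019, 0.18, 0.983], [-0.004, 0.984, -0.18], [-1.0, -0.001, 0.02]]
ft_force: [0.0, -0.0, 0.2]
grip_width: 51.8
```

```bash
python3 -c "
from h import *
plan(690,-34,200,7.5)"
```

```text
pos [ 320.3 -132.3  153.8] yawz -10.39 tilt [ 0.0194 -0.0043] q [-26.9 -22.4 131.9   0.3  69.4 -16.6] w 51.8 ft [ 0.  -0.   0.2] t 29.7
total cm [-3.95 16.34 34.68] n 10 row [-0.395  1.634  3.468]
turn rad -0.312 alt 5.971 rows 3
```

carry_out(rows=[[-1.0,0.3,-2.0,0,100],[-0.8,0.2,-2.0,0,100],[-0.8,0.2,-2.0,0,100],[0,0,0,0,100]])

```text
clock: 30.1
tool_pos: [262.0, -115.4, 177.0]
tool_rot: [[0.016, 0.181, 0.983], [-0.003, 0.983, -0.181], [-1.0, 0.0, 0.016]]
ft_force: [0.0, -1.1, -0.9]
grip_width: 51.8
```

```bash
python3 -c "
from h import *
plan(690,-34,200,7.5)"
```

```text
pos [ 262.  -115.4  177. ] yawz -10.44 tilt [ 0.0158 -0.0028] q [-29.2 -32.2 135.    0.3  76.3 -18.8] w 51.8 ft [ 0.  -1.1 -0.9] t 30.1
total cm [-1.65 15.76 40.65] n 11 row [-0.15   1.433  3.696]
turn rad -0.313 alt 5.97 rows 3
```

carry_out(rows=[[-0.2,0.7,2.0,-0.03,100],[-0.2,0.7,2.0,-0.03,100],[-0.2,0.7,2.0,-0.03,100],[-0.2,0.7,2.0,-0.03,100],[0,0.7,2.0,-0.03,100],[0,0.7,2.0,-0.03,100],[0,0.7,2.0,-0.03,100],[0,0.7,2.0,-0.03,100],[0,0.6,2.0,-0.03,100],[0,0.6,2.0,-0.03,100],[0,0,0,0,100]])

```text
clock: 31.2
tool_pos: [485.2, -58.2, 176.7]
tool_rot: [[0.014, -0.124, 0.992], [-0.003, 0.992, 0.124], [-1.0, -0.005, 0.013]]
ft_force: [0.7, 0.3, 0.5]
grip_width: 51.9
```

```bash
python3 -c "
from h import *
plan(640,-40,180,7.5)"
```

```text
pos [485.2 -58.2 176.7] yawz 7.11 tilt [ 0.014  -0.0031] q [ -9.7  -5.1 116.1  -0.   68.2 -16.8] w 51.9 ft [0.7 0.3 0.5] t 31.2
total cm [-0.12 -0.11 15.59] n 4 row [-0.029 -0.027  3.897]
turn rad -0.007 alt 6.276 rows 1
```

```bash
python3 - <<'E'
from h import *
p=read_camera('wrist'); pickle.dump(p,open("w3.pkl","wb")); cv2.imwrite("pics/w3.png",p["image"][:,:,::-1])
for n in ["pin","pin_tip"]: print(n,[(round(d["p"],2),np.round(d["location"],1).tolist()) for d in tip_of(n,p)[:2]])
for r in regions_of("pin",p)[:1]: print(cv2.minAreaRect(cv2.findNonZero(r["mask"].astype(np.uint8))))
E
```

```text
pin [(0.63, [474.3, 52.4, 12.1])]
pin_tip [(0.78, [469.9, -44.8, 11.0]), (0.65, [690.6, -39.7, 0.1])]
((247.0470733642578, 73.62800598144531), (13.612405776977539, 133.78515625), 10.784297943115234)
```

carry_out(rows=[[0,0,1.5,0,100],[0,0,2.0,0,100],[0,0,2.0,0,100],[0,0,2.0,0,100],[0,0,2.0,0,100],[0,0,2.0,0,100],[0,0,2.0,0,100],[0,0,1.5,0,100],[0,0,0,0,100]])

```text
clock: 32.3
tool_pos: [629.0, -46.2, 178.8]
tool_rot: [[0.012, -0.111, 0.994], [-0.005, 0.994, 0.111], [-1.0, -0.007, 0.012]]
ft_force: [0.3, 0.4, 0.4]
grip_width: 52.0
```

```bash
python3 - <<'E'
from h import *
plan(690,-34,150,7.5)
p=read_camera('wrist'); pickle.dump(p,open("w4.pkl","wb")); cv2.imwrite("pics/w4.png",p["image"][:,:,::-1])
for n in ["tray","weight_1"]: print(n,[(round(d["p"],2),np.round(d["location"],1).tolist()) for d in tip_of(n,p)[:4]])
a=cv2.imread("pics/w3.png"); o=np.hstack([a,cv2.imread("pics/w4.png")]); cv2.imwrite("pics/w34.png",cv2.resize(o,(800,300),interpolation=cv2.INTER_AREA))
E
```

```text
pos [629.  -46.2 178.8] yawz 6.36 tilt [ 0.0124 -0.0052] q [ -6.3  10.6  99.5  -0.2  69.2 -12.6] w 52.0 ft [0.3 0.4 0.4] t 32.3
total cm [2.95 0.55 6.16] n 2 row [1.477 0.277 3.08 ]
turn rad -0.02 alt 6.263 rows 1
tray [(0.78, [692.2, -40.8, -3.5])]
weight_1 [(0.75, [681.9, 6.4, 7.0]), (0.75, [687.7, -34.7, 0.3]), (0.74, [693.3, -76.3, 1.9])]
```

View pics/w34.png

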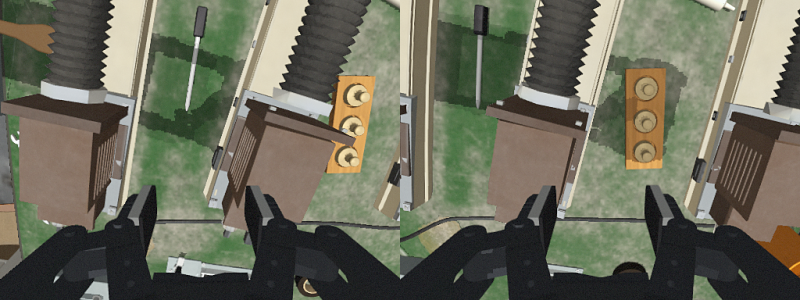

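```bash
python3 - <<'E'
from h import *
p=pickle.load(open("w4.pkl","rb"))
hsv=cv2.cvtColor(p["image"],cv2.COLOR_RGB2HSV)
m=cv2.inRange(hsv,(8,110,90),(22,255,255)); m[:, :200]=0; m[300:]=0
n,l,st,ce=cv2.connectedComponentsWithStats(m); i=1+np.argmax(st[1:,4]); print(st[i])
pts=cv2.findNonZero(((l==i)*255).astype(np.uint8)); hull=cv2.convexHull(pts)
q=cv2.approxPolyDP(hull,6,True)[:,0]; r=cv2.boxPoints(cv2.minAreaRect(pts)); print(q.tolist(),r.round(1).tolist())
w=back(p,r,14)[:,:2]; c=w.mean(0); print("center",c.round(1),"sides",[np.linalg.norm(w[i]-w[(i+1)%4]).round(1) for i in range(4)])
e=max([w[(i+1)%4]-w[i] for i in range(4)],key=lambda v:np.linalg.norm(v)+.001*v[1]); print("y dir deg",np.degrees(np.arctan2(e[1],e[0])))
p=pickle.load(open("w3.pkl","rb"))
g=p["image"][0:170,140:290].astype(int)
# pin: shaft mask
E
python3 - <<'E'
from h import *
p=pickle.load(open("w3.pkl","rb"))
hsv=cv2.cvtColor(p["image"],cv2.COLOR_RGB2HSV)
sub=hsv[0:165,225:275]
sh=((sub[:,:,1]<60)&(sub[:,:,2]>90)); hd=((sub[:,:,2]<60)&(sub[:,:,1]<90))
for nm,mm in (("shaft",sh),("handle",hd)):
    n,l,st,ce=cv2.connectedComponentsWithStats(mm.astype(np.uint8)); i=1+np.argmax(st[1:,4]); pts=cv2.findNonZero((l==i).astype(np.uint8)); 
    r=cv2.minAreaRect(pts); print(nm,st[i],cv2.boxPoints(r).round(1).tolist(), (np.array(r[0])+[225,0]).round(1),r[1])
    b=cv2.boxPoints(r)+np.array([225,0]); b=b[np.argsort(b[:,1])]; e=[b[:2].mean(0),b[2:].mean(0)]; print("ends",back(p,e,16 if nm=="handle" else 8).round(1).tolist())
E
```

```text
[ 289   87   51  130 4373]
[[339, 87], [335, 213], [290, 216], [289, 88]] [[289.0, 87.0], [339.0, 87.0], [339.0, 216.0], [289.0, 216.0]]
center [690.5 -34.3] sides [np.float64(49.0), np.float64(135.8), np.float64(54.8), np.float64(134.8)]
y dir deg -79.57297245472637
shaft [  8   0  42  39 774] [[8.0, 0.0], [49.0, 0.0], [49.0, 38.0], [8.0, 38.0]] [253.5  19. ] (38.0, 41.0)
ends [[466.8, 91.8, 8.0], [471.0, 58.6, 8.0]]
handle [30 10 11 39 59] [[29.700000762939453, 47.20000076293945], [39.0, 10.0], [43.0, 11.0], [33.70000076293945, 48.20000076293945]] [261.4  29.1] (4.123105525970459, 38.32062911987305)
ends [[479.4, 82.7, 16.0], [475.0, 49.6, 16.0]]
```

```bash
python3 - <<'E'
from h import *
p=pickle.load(open("w4.pkl","rb"))
v,r=fit(p,[(25,67,14),(25,-67,14),(-25,-67,14),(-25,67,14)],[(339,87),(335,213),(290,216),(289,88)],(690,-34,.13)); print(v.round(3),r.tolist())
for y in (-42,0,42): print(loc(v,(0,y,5)).round(1))
w=loc(v,(0,-42,0)); plan(w[0],w[1],60,np.degrees(v[2]))
t=read_camera("top"); print([(round(d["p"],2),np.round(d["location"],0).tolist()) for n in ["lid","lid_grip"] for d in tip_of(n,t)[:1]])
E
```

```text
[ 6.89575e+02 -3.38890e+01  1.49000e-01] [[0.5, -0.7], [0.4, 1.1], [-0.3, -0.0], [-0.6, -0.1]]
[695.8 -75.4   5. ]
[689.6 -33.9   5. ]
[683.3   7.6   5. ]
pos [627.1 -46.2 178.7] yawz 6.36 tilt [ 0.0107 -0.0052] q [ -6.3  10.4  99.6  -0.2  69.3 -12.6] w 51.8 ft [-0.6 -0.1  1. ] t 32.5
total cm [11.96 -3.59  6.39] n 4 row [ 2.989 -0.899  1.597]
turn rad -0.038 alt 6.245 rows 1
[(0.94, [334.0, -340.0, 58.0])]
```

carry_out(rows=[[1.9,-0.6,1.0,-0.04,100],[1.9,-0.6,1.0,0,100],[1.9,-0.6,1.0,0,100],[1.9,-0.6,1.0,0,100],[1.9,-0.6,1.0,0,100],[1.5,-0.4,0.8,0,100],[0,0,0,0,100],[0,0,0,0,100]])

```text
clock: 33.4
tool_pos: [690.9, -73.1, 70.2]
tool_rot: [[0.016, -0.152, 0.988], [-0.006, 0.988, 0.152], [-1.0, -0.008, 0.014]]
ft_force: [1.0, -0.2, 0.5]
grip_width: 52.0
```

```bash
python3 -c "
from h import *
plan(695.4,-75.8,-17,8.3)"
```

```text
pos [690.9 -73.1  70.2] yawz 8.72 tilt [ 0.0155 -0.0055] q [ -8.   22.2  96.7  -0.2  60.2 -16.6] w 52.0 ft [ 1.  -0.2  0.5] t 33.4
total cm [ 8.72 -0.27  0.28] n 3 row [ 2.908 -0.09   0.092]
turn rad 0.007 alt -6.276 rows 1
```

carry_out(rows=[[0.9,-0.1,0.1,0,100],[0.9,-0.1,0.1,0,100],[0.9,-0.1,0.1,0,100],[0.9,0,0,0,100],[0.9,0,0,0,100],[0.9,0,0,0,100],[0.9,0,0,0,100],[0.5,0,0,0,100],[0,0,0,0,100]])

```text
clock: 34.3
tool_pos: [695.8, -75.6, -1.0]
tool_rot: [[0.018, -0.152, 0.988], [-0.006, 0.988, 0.152], [-1.0, -0.008, 0.017]]
ft_force: [0.4, -0.9, -0.4]
grip_width: 51.9
```

```bash
python3 -c "
from h import *
plan(695.4,-75.8,-17,8.3)"
```

```text
pos [695.8 -75.6  -1. ] yawz 8.76 tilt [ 0.0179 -0.0057] q [ -8.1  26.9  98.5  -0.2  53.6 -16.8] w 51.9 ft [ 0.4 -0.9 -0.4] t 34.3
total cm [ 1.6  -0.   -0.07] n 1 row [ 1.597 -0.    -0.072]
turn rad 0.008 alt -6.275 rows 1
```

carry_out(rows=[[0.5,0,-0.1,0,100],[0.5,0,0,0,100],[0.4,0,0,0,100],[0.1,0,0,0,100],[0,0,0,0,100]])

```text
clock: 34.8
tool_pos: [695.8, -76.0, -16.6]
tool_rot: [[0.019, -0.152, 0.988], [-0.006, 0.988, 0.152], [-1.0, -0.009, 0.018]]
ft_force: [-0.5, 0.4, -0.5]
grip_width: 52.2
```

```bash
python3 - <<'E'
from h import *
plan(695.4,-75.8,-17,8.3)
p=read_camera('wrist'); cv2.imwrite("pics/w5.png",cv2.resize(p["image"][80:384,130:400,::-1],None,fx=1.9,fy=1.9,interpolation=cv2.INTER_CUBIC))
E
```

```text
pos [695.8 -76.  -16.6] yawz 8.76 tilt [ 0.0193 -0.006 ] q [ -8.2  27.9  98.9  -0.2  52.1 -16.8] w 52.2 ft [-0.5  0.4 -0.5] t 34.8
total cm [ 0.04  0.02 -0.04] n 1 row [ 0.041  0.023 -0.037]
turn rad 0.008 alt -6.275 rows 1
```

View pics/w5.png

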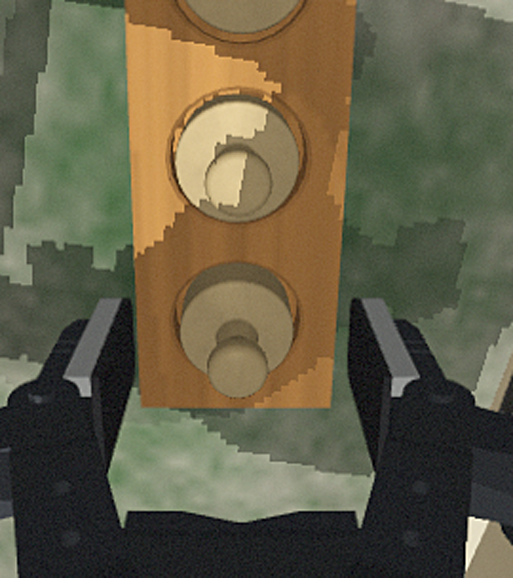

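carry_out(rows=[[0,0,0,0,255],[0,0,0,0,255],[0,0,0,0,255],[0,0,0,0,255],[0,0,0,0,255],[0,0,0,0,255]], force=35)

```text
clock: 35.45
tool_pos: [696.2, -76.0, -15.8]
tool_rot: [[0.02, -0.152, 0.988], [-0.006, 0.988, 0.152], [-1.0, -0.009, 0.019]]
ft_force: [-0.2, 0.3, -0.1]
grip_width: 27.0
```

```bash
python3 - <<'E'
from h import *
plan(695.4,-75.8,80,8.3)
c=(569,-324.4,-.059)
for x in (-32,0,32): print(loc(c,(x,0,0)))
E
```

```text
pos [696.2 -76.  -15.8] yawz 8.76 tilt [ 0.0203 -0.0061] q [ -8.2  27.8  98.9  -0.2  52.1 -16.8] w 27.0 ft [-0.2  0.3 -0.1] t 35.5
total cm [-9.58 -0.05  0.11] n 3 row [-3.192 -0.018  0.036]
turn rad 0.008 alt -6.275 rows 1
[ 537.05567985 -322.51309516    0.        ]
[ 569.  -324.4    0. ]
[ 600.94432015 -326.28690484    0.        ]
```

carry_out(rows=[[-1.0,0,0,0,255],[-1.2,0,0,0,255],[-1.2,0,0,0,255],[-1.2,0,0,0,255],[-0.7,0,0,0.13,255],[-0.7,0,0,0.13,255],[-0.7,0,0,0.13,255],[-0.7,0,0,0.13,255],[-0.7,0,0,0.13,255],[-0.7,0,0,0.13,255],[-0.7,0,0,0.13,255],[-0.7,0,0,0.13,255],[-0.6,0,0,0.13,255],[-0.6,0,0,0.13,255],[0,0,0,0.13,255],[0,0,0,0.13,255],[0,0,0,0.13,255],[0,0,0,0,255]])

```text
clock: 37.25
tool_pos: [700.6, -76.1, 129.8]
tool_rot: [[0.045, 0.998, -0.036], [-0.01, -0.036, -0.999], [-0.999, 0.045, 0.008]]
ft_force: [-0.0, 0.9, -0.9]
grip_width: 26.7
```

```bash
python3 - <<'E'
from h import *
plan(601,-326.3,100,-93.4,15)
E
```

```text
pos [700.6 -76.1 129.8] yawz -92.08 tilt [ 0.045  -0.0096] q [-8.1 19.1 94.2 -0.2 64.1 84. ] w 26.7 ft [-0.   0.9 -0.9] t 37.2
total cm [ 2.76 -9.18 25.34] n 15 row [ 0.184 -0.612  1.689]
turn rad 0.023 alt -6.26 rows 1
```

carry_out(rows=[[0,-0.6,1.6,0.02,255],[0,-0.6,1.6,0,255],[0,-0.6,1.6,0,255],[0,-0.6,1.6,0,255],[0,-0.6,1.6,0,255],[0,-0.6,1.6,0,255],[0,-0.6,1.6,0,255],[0,-0.6,1.6,0,255],[0.2,-0.6,1.6,0,255],[0.2,-0.6,1.6,0,255],[0.2,-0.6,1.6,0,255],[0.2,-0.6,1.6,0,255],[0.2,-0.6,1.6,0,255],[0.2,-0.6,1.5,0,255],[0,0,0,0,255],[0,0,0,0,255]])

```text
clock: 38.85
tool_pos: [596.2, -317.3, 115.6]
tool_rot: [[0.046, 0.998, -0.052], [-0.01, -0.052, -0.999], [-0.999, 0.046, 0.008]]
ft_force: [-0.9, 0.0, -0.8]
grip_width: 26.8
```

```bash
python3 - <<'E'
from h import *
plan(602,-326.3,30,-93.4)
t=read_camera("top"); print([(round(d["p"],2),np.round(d["location"],0).tolist()) for n in ["lid","lid_grip"] for d in tip_of(n,t)[:1]])
E
```

```text
pos [ 596.2 -317.3  115.6] yawz -92.99 tilt [ 0.0457 -0.0105] q [-30.6  16.8  98.8   0.9  61.9  62. ] w 26.8 ft [-0.9  0.  -0.8] t 38.9
total cm [8.58 0.23 0.8 ] n 3 row [2.861 0.077 0.268]
turn rad 0.007 alt -6.276 rows 1
[(0.86, [336.0, -341.0, 1.0]), (0.92, [339.0, -339.0, 58.0])]
```

carry_out(rows=[[0.9,0.1,0.1,0,255],[0.9,0,0.1,0,255],[0.9,0,0.1,0,255],[0.9,0,0.1,0,255],[0.9,0,0.1,0,255],[0.9,0,0.1,0,255],[0.9,0,0.1,0,255],[0.9,0,0.1,0,255],[0,0,0,0,255],[0,0,0,0,255]])

```text
clock: 40.0
tool_pos: [601.1, -322.9, 35.5]
tool_rot: [[0.043, 0.998, -0.047], [-0.009, -0.047, -0.999], [-0.999, 0.044, 0.006]]
ft_force: [0.2, -0.6, -0.7]
grip_width: 26.6
```

```bash
python3 - <<'E'
from h import *
plan(601.4,-326.5,-14,-93.4)
E
```

```text
pos [ 601.1 -322.9   35.5] yawz -92.71 tilt [ 0.0435 -0.0086] q [-30.8  22.  101.    1.   54.5  61.3] w 26.6 ft [ 0.2 -0.6 -0.7] t 40.0
total cm [ 4.95 -0.17  0.33] n 2 row [ 2.473 -0.083  0.163]
turn rad 0.012 alt -6.271 rows 1
```

carry_out(rows=[[0.3,-0.15,0.3,0.01,255],[0.6,0,0,0,255],[0.6,0,0,0,255],[0.6,0,0,0,255],[0.6,0,0,0,255],[0.6,0,0,0,255],[0.4,0,0,0,255],[0,0,0,0,255]])

```text
clock: 40.8
tool_pos: [601.9, -327.0, -3.4]
tool_rot: [[0.045, 0.997, -0.058], [-0.01, -0.058, -0.998], [-0.999, 0.046, 0.007]]
ft_force: [-0.8, 0.7, -0.8]
grip_width: 26.6
```

```bash
python3 - <<'E'
from h import *
plan(601.4,-326.5,-15.5,-93.4)
E
```

```text
pos [ 601.9 -327.    -3.4] yawz -93.34 tilt [ 0.0455 -0.0097] q [-31.1  24.8 101.9   1.1  50.8  61.6] w 26.6 ft [-0.8  0.7 -0.8] t 40.8
total cm [ 1.21 -0.11 -0.06] n 1 row [ 1.209 -0.113 -0.058]
turn rad 0.001 alt -6.282 rows 1
```

carry_out(rows=[[0.4,-0.1,-0.05,0,255],[0.4,0,0,0,255],[0.3,0,0,0,255],[0.1,0,0,0,255],[0,0,0,0,255]])

```text
clock: 41.3
tool_pos: [601.9, -326.6, -16.1]
tool_rot: [[0.046, 0.997, -0.058], [-0.01, -0.058, -0.998], [-0.999, 0.047, 0.007]]
ft_force: [-1.1, 0.3, 0.0]
grip_width: 26.7
```

```bash
python3 - <<'E'
from h import *
plan(601.4,-326.5,-16.5,-93.4)
p=read_camera('wrist'); pickle.dump(p,open("w6.pkl","wb")); cv2.imwrite("pics/w6.png",cv2.resize(p["image"][80:384,100:420,::-1],None,fx=1.9,fy=1.9,interpolation=cv2.INTER_CUBIC))
E
```

```text
pos [ 601.9 -326.6  -16.1] yawz -93.33 tilt [ 0.0461 -0.0101] q [-31.1  25.6 102.3   1.1  49.5  61.5] w 26.7 ft [-1.1  0.3  0. ] t 41.3
total cm [ 0.04 -0.05 -0.01] n 1 row [ 0.035 -0.051 -0.012]
turn rad 0.001 alt -6.282 rows 1
```

View pics/w6.png

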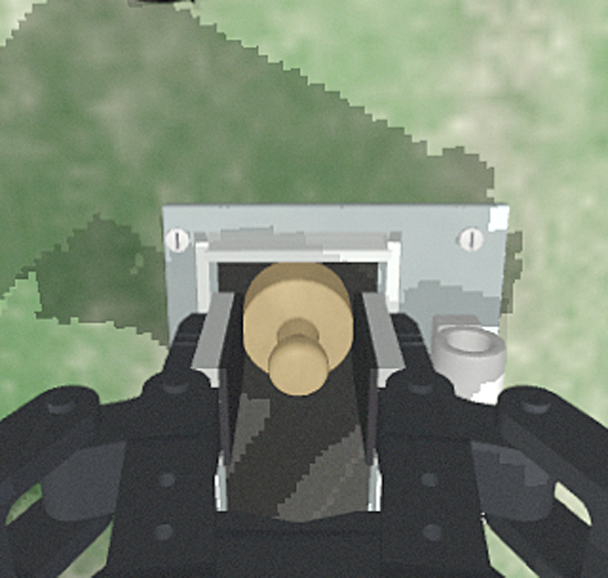

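carry_out(rows=[[0.1,0,0,0,255],[0,0,0,0,162],[0,0,0,0,162],[0,0,0,0,162],[0,0,0,0,162],[-0.3,0,0,0,162],[-0.5,0,0,0,162],[-0.7,0,0,0,162],[-0.7,0,0,0,162],[-0.7,0,0,0,162],[-0.7,0,0,0,162],[-0.7,0,0,0,150],[0,0,0,0,150]])

```text
clock: 42.65
tool_pos: [601.9, -327.5, 33.1]
tool_rot: [[0.051, 0.997, -0.058], [-0.013, -0.058, -0.998], [-0.999, 0.051, 0.01]]
ft_force: [-0.4, 0.0, 0.9]
grip_width: 34.9
```

```bash
python3 - <<'E'
from h import *
plan(690,-34.2,130,8.3,17)
p=read_camera('wrist'); pickle.dump(p,open("w7.pkl","wb")); cv2.imwrite("pics/w7.png",p["image"][:,:,::-1])
print([(round(d["p"],2),np.round(d["location"],1).tolist()) for d in tip_of("weight_1",p)[:3]])
for r in regions_of("weight_1",p)[:2]: print(r["p"],cv2.boundingRect(r["mask"].astype(np.uint8)))
E
```

```text
pos [ 601.9 -327.5   33.1] yawz -93.34 tilt [ 0.0508 -0.0129] q [-31.1  22.2 101.2   1.1  53.8  61.6] w 34.9 ft [-0.4  0.   0.9] t 42.6
total cm [ -9.61   7.6  -29.69] n 17 row [-0.565  0.447 -1.747]
turn rad -1.774 alt 4.509 rows 13
[(0.97, [598.6, -326.7, 4.7])]
0.87 (232, 191, 46, 48)
```

carry_out(rows=[[-1.0,0,0,0,130],[-1.0,0,0,0,100],[-1.0,0,0,0,100],[-1.0,0,0,0,100],[-1.0,0,0,0,100],[-1.0,0,0,0,100],[-1.0,0,0,0,100],[-1.0,0,0,0,100],[0,0,0,0,100]])

```text
clock: 43.7
tool_pos: [596.7, -325.9, 118.6]
tool_rot: [[0.049, 0.997, -0.058], [-0.012, -0.058, -0.998], [-0.999, 0.049, 0.009]]
ft_force: [-0.2, 0.3, 0.8]
grip_width: 51.9
```

carry_out(rows=[[0,0.4,-1.7,0,100],[0,0.4,-1.7,0,100],[0,0.4,-1.7,0,100],[0,0.4,-1.7,0,100],[0,0.4,-1.7,0,100],[0,0.4,-1.7,0,100],[0,0.4,-1.7,0,100],[0,0.4,-1.7,0,100],[0,0.4,-1.7,0,100],[0,0.4,-1.7,0,100],[0,0.4,-1.7,0,100],[0,0.4,-1.7,0,100],[0,0.4,-1.7,0,100],[0,0.4,-1.7,0,100],[0,0.4,-1.7,0,100],[0,0.4,-1.7,0,100],[0,0,0,0,100]])

```text
clock: 45.4
tool_pos: [677.8, -22.3, 113.5]
tool_rot: [[0.04, 0.998, -0.047], [-0.006, -0.047, -0.999], [-0.999, 0.04, 0.004]]
ft_force: [-0.5, 0.0, 0.0]
grip_width: 51.9
```

carry_out(rows=[[0,0,0,-0.135,100],[0,0,0,-0.135,100],[0,0,0,-0.135,100],[0,0,0,-0.135,100],[0,0,0,-0.135,100],[0,0,0,-0.135,100],[0,0,0,-0.135,100],[0,0,0,-0.135,100],[0,0,0,-0.135,100],[0,0,0,-0.135,100],[0,0,0,-0.135,100],[0,0,0,-0.135,100],[0,0,0,-0.135,100],[0,0,0,0,100]])

```text
clock: 46.8
tool_pos: [675.7, -24.8, 111.6]
tool_rot: [[0.034, -0.208, 0.978], [-0.012, 0.978, 0.208], [-0.999, -0.019, 0.031]]
ft_force: [0.4, 0.3, 0.3]
grip_width: 51.8
```

```bash
python3 - <<'E'
from h import *
plan(691,-34.6,-16,8.3)
p=read_camera('wrist')
print([(round(d["p"],2),np.round(d["location"],1).tolist()) for d in tip_of("weight_1",p)[:3]])
E
```

```text
pos [675.7 -24.8 111.6] yawz 12.04 tilt [ 0.0344 -0.0117] q [ -3.9  17.4  98.4  -0.6  62.2 -15.7] w 51.8 ft [0.4 0.3 0.3] t 46.8
total cm [12.82 -1.04  0.89] n 4 row [ 3.205 -0.26   0.223]
turn rad 0.065 alt -6.218 rows 1
[(0.7, [690.5, -33.1, 2.0])]
```

carry_out(rows=[[0.9,-0.25,0.2,0.065,100],[0.9,-0.25,0.2,0,100],[0.9,-0.25,0.2,0,100],[0.9,-0.2,0.2,0,100],[0.9,0,0,0,100],[0.9,0,0,0,100],[0.9,0,0,0,100],[0.9,0,0,0,100],[0.9,0,0,0,100],[0.9,0,0,0,100],[0.9,0,0,0,100],[0.9,0,0,0,100],[0,0,0,0,100],[0,0,0,0,100]])

```text
clock: 48.3
tool_pos: [688.8, -34.8, -5.7]
tool_rot: [[0.032, -0.133, 0.991], [-0.012, 0.991, 0.134], [-0.999, -0.016, 0.031]]
ft_force: [0.2, 0.0, -0.5]
grip_width: 52.1
```

```bash
python3 - <<'E'
from h import *
plan(690.6,-34.6,-16,8.3)
E
```

```text
pos [688.8 -34.8  -5.7] yawz 7.7 tilt [ 0.0324 -0.0117] q [ -4.7  25.7 100.8  -0.7  51.6 -12. ] w 52.1 ft [ 0.2  0.  -0.5] t 48.3
total cm [1.04 0.01 0.15] n 1 row [1.039 0.014 0.153]
turn rad -0.01 alt 6.273 rows 1
```

carry_out(rows=[[0.5,0,0.1,0,100],[0.4,0,0.05,0,100],[0.1,0,0,0,100],[0,0,0,0,100],[0,0,0,0,255],[0,0,0,0,255],[0,0,0,0,255],[0,0,0,0,255],[0,0,0,0,255],[0,0,0,0,255]])

```text
clock: 49.3
tool_pos: [691.8, -34.9, -14.4]
tool_rot: [[0.035, -0.133, 0.99], [-0.012, 0.991, 0.134], [-0.999, -0.016, 0.033]]
ft_force: [-0.3, -0.1, -0.4]
grip_width: 26.2
```

carry_out(rows=[[-0.7,0,0,0,255],[-0.8,0,0,0,255],[-0.8,0,0,0,255],[-0.8,0,0,0,255],[-0.8,0,0,0,255],[-0.7,0,0,0.13,255],[-0.7,0,0,0.13,255],[-0.7,0,0,0.13,255],[-0.7,0,0,0.13,255],[-0.7,0,0,0.13,255],[-0.7,0,0,0.13,255],[-0.7,0,0,0.13,255],[-0.7,0,0,0.13,255],[-0.7,0,0,0.13,255],[-0.7,0,0,0.13,255],[-0.7,0,0,0.13,255],[-0.7,0,0,0.13,255],[0,0,0,0.13,255],[0,0,0,0,255]])

```text
clock: 51.2
tool_pos: [690.2, -33.4, 128.9]
tool_rot: [[0.047, 0.997, -0.055], [-0.013, -0.055, -0.998], [-0.999, 0.048, 0.01]]
ft_force: [0.2, -0.0, -0.5]
grip_width: 27.0
```

carry_out(rows=[[0,-0.57,1.6,0,255],[0,-0.57,1.6,0,255],[0,-0.57,1.6,0,255],[0,-0.57,1.6,0,255],[0,-0.57,1.6,0,255],[0,-0.57,1.6,0,255],[0,-0.57,1.6,0,255],[0,-0.57,1.6,0,255],[0,-0.57,1.6,0,255],[0,-0.57,1.6,0,255],[0,-0.57,1.6,0,255],[0,-0.57,1.6,0,255],[0,-0.57,1.6,0,255],[0,-0.57,1.6,0,255],[0,-0.57,1.6,0,255],[0,-0.5,1.5,0,255],[0,0,0,0,255],[0,0,0,0,255]])

```text
clock: 53.0
tool_pos: [566.5, -314.1, 125.5]
tool_rot: [[0.037, 0.999, -0.034], [-0.016, -0.033, -0.999], [-0.999, 0.038, 0.014]]
ft_force: [-0.4, -0.6, -0.6]
grip_width: 26.7
```

```bash
python3 - <<'E'
from h import *
plan(570.5,-324.8,-14,-93.4)
E
```

```text
pos [ 566.5 -314.1  125.5] yawz -91.94 tilt [ 0.037  -0.0155] q [-31.4  13.6 101.6   0.4  62.4  60.3] w 26.7 ft [-0.4 -0.6 -0.6] t 53.0
total cm [13.97 -0.09  0.85] n 4 row [ 3.493 -0.022  0.213]
turn rad 0.026 alt -6.258 rows 1
```

carry_out(rows=[[0.9,0,0.3,0.025,255],[0.9,0,0.3,0,255],[0.9,0,0.3,0,255],[0.9,0,0,0,255],[0.9,0,0,0,255],[0.9,0,0,0,255],[0.9,0,0,0,255],[0.9,0,0,0,255],[0.9,0,0,0,255],[0.8,0,0,0,255],[0.7,0,0,0,255],[0.6,0,0,0,255],[0.4,0,0,0,255],[0,0,0,0,255],[0,0,0,0,255]])

```text
clock: 54.5
tool_pos: [570.3, -322.2, 8.2]
tool_rot: [[0.035, 0.998, -0.057], [-0.013, -0.056, -0.998], [-0.999, 0.035, 0.011]]
ft_force: [-0.2, -0.4, -0.5]
grip_width: 26.9
```

```bash
python3 - <<'E'
from h import *
plan(569.9,-324.9,-15,-93.4)
E
```

```text
pos [ 570.3 -322.2    8.2] yawz -93.25 tilt [ 0.0347 -0.0129] q [-31.9  21.5 105.2   0.5  51.2  61. ] w 26.9 ft [-0.2 -0.4 -0.5] t 54.5
total cm [ 2.32 -0.11  0.25] n 1 row [ 2.317 -0.109  0.247]
turn rad 0.003 alt -6.281 rows 1
```

carry_out(rows=[[0.3,-0.1,0.2,0,255],[0.5,0,0,0,255],[0.5,0,0,0,255],[0.5,0,0,0,255],[0.3,0,0,0,255],[0,0,0,0,255],[0,0,0,0,255]])

```text
clock: 55.2
tool_pos: [570.6, -325.2, -13.6]
tool_rot: [[0.036, 0.998, -0.057], [-0.014, -0.056, -0.998], [-0.999, 0.037, 0.012]]
ft_force: [0.6, -0.4, -0.8]
grip_width: 26.6
```

```bash
python3 - <<'E'
from h import *
plan(569.9,-324.9,-15.4,-93.4)
E
```

```text
pos [ 570.6 -325.2  -13.6] yawz -93.26 tilt [ 0.0364 -0.014 ] q [-32.1  23.1 105.6   0.6  49.1  60.8] w 26.6 ft [ 0.6 -0.4 -0.8] t 55.2
total cm [ 0.18 -0.08 -0.03] n 1 row [ 0.178 -0.083 -0.031]
turn rad 0.003 alt -6.281 rows 1
```

carry_out(rows=[[0.15,-0.05,0,0,255],[0,0,0,0,162],[0,0,0,0,162],[0,0,0,0,162],[0,0,0,0,162],[-0.3,0,0,0,162],[-0.5,0,0,0,162],[-0.7,0,0,0,162],[-0.7,0,0,0,162],[-0.7,0,0,0,162],[-0.7,0,0,0,162],[-1.0,0,0,0,150],[-1.0,0,0,0,130],[-1.0,0,0,0,100],[-1.0,0,0,0,100],[-1.0,0,0,0,100],[-1.0,0,0,0,100],[-1.0,0,0,0,100],[-1.0,0,0,0,100],[0,0,0,0,100]])

```text
clock: 57.2
tool_pos: [567.8, -324.7, 115.5]
tool_rot: [[0.043, 0.997, -0.057], [-0.018, -0.056, -0.998], [-0.999, 0.043, 0.015]]
ft_force: [0.1, 0.4, -0.2]
grip_width: 52.0
```

```bash
python3 - <<'E'
from h import *
plan(684.5,7,-15.4,8.3)
p=read_camera('wrist'); pickle.dump(p,open("w8.pkl","wb")); cv2.imwrite("pics/w8.png",p["image"][:,:,::-1])
print([(round(d["p"],2),np.round(d["location"],1).tolist()) for d in tip_of("weight_1",p)[:3]])
for r in regions_of("weight_1",p)[:2]: print(r["p"],cv2.boundingRect(r["mask"].astype(np.uint8)))
E
```

```text
pos [ 567.8 -324.7  115.5] yawz -93.26 tilt [ 0.0425 -0.0178] q [-32.2  14.6 101.6   0.5  61.2  60.8] w 52.0 ft [ 0.1  0.4 -0.2] t 57.2
total cm [ 12.99   9.21 -33.98] n 10 row [ 1.299  0.921 -3.398]
turn rad -1.773 alt 4.511 rows 13
[(0.8, [600.6, -324.1, 2.4]), (0.34, [567.7, -326.6, 0.7])]
0.83 (239, 162, 32, 34)
```

carry_out(rows=[[0,0.57,-1.75,0,100],[0,0.57,-1.75,0,100],[0,0.57,-1.75,0,100],[0,0.57,-1.75,0,100],[0,0.57,-1.75,0,100],[0,0.57,-1.75,0,100],[0,0.57,-1.75,0,100],[0,0.57,-1.75,0,100],[0,0.57,-1.75,0,100],[0,0.57,-1.75,0,100],[0,0.57,-1.75,0,100],[0,0.57,-1.75,0,100],[0,0.57,-1.75,0,100],[0,0.57,-1.75,0,100],[0,0.57,-1.75,0,100],[0,0.57,-1.75,0,100],[0,0.57,-1.75,0,100],[0,0,0,0,100]])

```text
clock: 59.15
tool_pos: [675.3, 3.3, 95.6]
tool_rot: [[0.012, 0.998, -0.054], [-0.0, -0.054, -0.999], [-1.0, 0.012, -0.0]]
ft_force: [-0.9, -0.3, -0.1]
grip_width: 51.5
```

carry_out(rows=[[0,0,0,-0.135,100],[0,0,0,-0.135,100],[0,0,0,-0.135,100],[0,0,0,-0.135,100],[0,0,0,-0.135,100],[0,0,0,-0.135,100],[0,0,0,-0.135,100],[0,0,0,-0.135,100],[0,0,0,-0.135,100],[0,0,0,-0.135,100],[0,0,0,-0.135,100],[0,0,0,-0.135,100],[0,0,0,-0.1,100],[0,0,0,0,100]])

```text
clock: 60.55
tool_pos: [671.3, 0.2, 92.1]
tool_rot: [[0.003, -0.165, 0.986], [-0.005, 0.986, 0.165], [-1.0, -0.006, 0.002]]
ft_force: [0.7, -0.8, -0.4]
grip_width: 51.9
```

```bash
python3 - <<'E'
from h import *
plan(684.5,7,-15.4,8.3)
p=read_camera('wrist')
print([(round(d["p"],2),np.round(d["location"],1).tolist()) for d in tip_of("weight_1",p)[:3]])
t=read_camera("top"); print([(round(d["p"],2),np.round(d["location"],0).tolist()) for n in ["lid","lid_grip"] for d in tip_of(n,t)[:1]])
E
```

```text
pos [6.713e+02 2.000e-01 9.210e+01] yawz 9.48 tilt [ 0.003  -0.0053] q [ -1.9  19.1  98.3  -0.3  62.4 -11.3] w 51.9 ft [ 0.7 -0.8 -0.4] t 60.5
total cm [10.75  0.51  1.39] n 3 row [3.583 0.17  0.462]
turn rad 0.021 alt -6.263 rows 1
[(0.74, [682.4, 5.9, 6.9])]
[(0.86, [333.0, -338.0, -5.0]), (0.84, [337.0, -340.0, 56.0])]
```

carry_out(rows=[[0.9,0.2,0.4,0.02,100],[0.9,0.2,0.4,0,100],[0.9,0.1,0.3,0,100],[0.9,0,0.1,0,100],[0.9,0,0,0,100],[0.9,0,0,0,100],[0.9,0,0,0,100],[0.9,0,0,0,100],[0.9,0,0,0,100],[0.9,0,0,0,100],[0,0,0,0,100],[0,0,0,0,100]])

```text
clock: 62.0
tool_pos: [682.2, 7.5, -8.4]
tool_rot: [[-0.001, -0.139, 0.99], [-0.005, 0.99, 0.139], [-1.0, -0.005, -0.001]]
ft_force: [0.1, 0.0, 0.6]
grip_width: 52.0
```

```bash
python3 - <<'E'
from h import *
plan(683,7.2,-16,8.3)
E
```

```text
pos [682.2   7.5  -8.4] yawz 8.02 tilt [-0.0005 -0.0051] q [ -1.3  26.4 100.1  -0.4  53.5  -9.1] w 52.0 ft [0.1 0.  0.6] t 62.0
total cm [ 0.76 -0.03  0.07] n 1 row [ 0.763 -0.033  0.074]
turn rad -0.005 alt 6.278 rows 1
```

carry_out(rows=[[0.4,0,0.05,0,100],[0.3,0,0,0,100],[0,0,0,0,100],[0,0,0,0,255],[0,0,0,0,255],[0,0,0,0,255],[0,0,0,0,255],[0,0,0,0,255],[0,0,0,0,255]])

```text
clock: 62.9
tool_pos: [684.2, 7.5, -13.9]
tool_rot: [[0.003, -0.139, 0.99], [-0.005, 0.99, 0.139], [-1.0, -0.005, 0.002]]
ft_force: [0.5, 0.5, -0.9]
grip_width: 26.6
```

carry_out(rows=[[-0.7,0,0,0,255],[-0.8,0,0,0,255],[-0.8,0,0,0,255],[-0.8,0,0,0,255],[-0.8,0,0,0,255],[-0.7,0,0,0.13,255],[-0.7,0,0,0.13,255],[-0.7,0,0,0.13,255],[-0.7,0,0,0.13,255],[-0.7,0,0,0.13,255],[-0.7,0,0,0.13,255],[-0.7,0,0,0.13,255],[-0.7,0,0,0.13,255],[-0.7,0,0,0.13,255],[-0.7,0,0,0.13,255],[-0.7,0,0,0.13,255],[-0.7,0,0,0.13,255],[0,0,0,0.13,255],[0,0,0,0,255]])

```text
clock: 64.8
tool_pos: [687.1, 8.2, 129.9]
tool_rot: [[0.016, 0.999, -0.049], [-0.005, -0.049, -0.999], [-1.0, 0.016, 0.005]]
ft_force: [-0.2, 0.6, -0.5]
grip_width: 26.4
```

carry_out(rows=[[0,-0.62,1.77,0,255],[0,-0.62,1.77,0,255],[0,-0.62,1.77,0,255],[0,-0.62,1.77,0,255],[0,-0.62,1.77,0,255],[0,-0.62,1.77,0,255],[0,-0.62,1.77,0,255],[0,-0.62,1.77,0,255],[0,-0.62,1.77,0,255],[0,-0.62,1.77,0,255],[0,-0.62,1.77,0,255],[0,-0.62,1.77,0,255],[0,-0.62,1.77,0,255],[0,-0.62,1.77,0,255],[0,-0.62,1.77,0,255],[0,-0.62,1.77,0,255],[0,-0.6,1.7,0,255],[0,0,0,0,255],[0,0,0,0,255]])

```text
clock: 66.7
tool_pos: [556.0, -313.7, 132.6]
tool_rot: [[0.009, 1.0, 0.002], [-0.01, 0.002, -1.0], [-1.0, 0.009, 0.01]]
ft_force: [-0.2, -0.1, -0.5]
grip_width: 26.6
```

```bash
python3 - <<'E'
from h import *
plan(538,-322.6,5,-93.4)
E
```

```text
pos [ 556.  -313.7  132.6] yawz -89.87 tilt [ 0.0089 -0.0102] q [-31.5  13.4 101.1  -0.3  64.7  58.4] w 26.6 ft [-0.2 -0.1 -0.5] t 66.7
total cm [12.75 -1.92  0.75] n 4 row [ 3.188 -0.48   0.188]
turn rad 0.062 alt -6.222 rows 1
```

carry_out(rows=[[0.8,-0.5,0.2,0.06,255],[0.9,-0.5,0.2,0,255],[0.9,-0.5,0.2,0,255],[0.9,-0.4,0.2,0,255],[0.9,0,0,0,255],[0.9,0,0,0,255],[0.9,0,0,0,255],[0.9,0,0,0,255],[0.9,0,0,0,255],[0.9,0,0,0,255],[0.8,0,0,0,255],[0.8,0,0,0,255],[0.6,0,0,0,255],[0,0,0,0,255],[0,0,0,0,255]])

```text
clock: 68.2
tool_pos: [537.0, -319.5, 11.6]
tool_rot: [[0.008, 0.999, -0.049], [-0.008, -0.049, -0.999], [-1.0, 0.009, 0.008]]
ft_force: [-0.4, 0.2, -0.6]
grip_width: 26.7
```

```bash
python3 - <<'E'
from h import *
plan(538.2,-322.9,-14,-93.4)
E
```

```text
pos [ 537.  -319.5   11.6] yawz -92.8 tilt [ 0.0081 -0.0083] q [-32.9  19.3 107.8  -0.2  52.3  60. ] w 26.7 ft [-0.4  0.2 -0.6] t 68.2
total cm [2.56 0.11 0.32] n 1 row [2.561 0.11  0.316]
turn rad 0.01 alt -6.273 rows 1
```

carry_out(rows=[[0.2,0.1,0.3,0.01,255],[0.5,0,0,0,255],[0.5,0,0,0,255],[0.5,0,0,0,255],[0.4,0,0,0,255],[0.3,0,0,0,255],[0,0,0,0,255],[0,0,0,0,255]])

```text
clock: 69.0
tool_pos: [539.1, -323.7, -13.2]
tool_rot: [[0.01, 0.998, -0.06], [-0.01, -0.06, -0.998], [-1.0, 0.011, 0.009]]
ft_force: [0.0, -0.2, -0.6]
grip_width: 26.9
```

```bash
python3 - <<'E'
from h import *
plan(538.2,-322.9,-14.9,-93.4)
E
```

```text
pos [ 539.1 -323.7  -13.2] yawz -93.43 tilt [ 0.01   -0.0095] q [-33.2  21.4 108.   -0.2  49.8  60.4] w 26.9 ft [ 0.  -0.2 -0.6] t 69.0
total cm [ 0.16 -0.1  -0.07] n 1 row [ 0.164 -0.097 -0.073]
turn rad -0.001 alt 6.283 rows 1
```

carry_out(rows=[[0.15,-0.05,0,0,255],[0,0,0,0,162],[0,0,0,0,162],[0,0,0,0,162],[0,0,0,0,162],[-0.3,0,0,0,162],[-0.5,0,0,0,162],[-0.7,0,0,0,162],[-0.7,0,0,0,162],[-0.7,0,0,0,162],[-0.7,0,0,0,162],[-1.0,0,0,0,150],[-1.0,0,0,0,130],[-1.0,0,0,0,100],[-1.0,0,0,0,100],[-1.0,0,0,0,100],[-1.0,0,0,0,100],[-1.0,0,0,0,100],[-1.0,0,0,0,100],[0,0,0,0,100]])

```text
clock: 71.0
tool_pos: [539.5, -323.9, 115.9]
tool_rot: [[0.016, 0.998, -0.06], [-0.014, -0.06, -0.998], [-1.0, 0.017, 0.013]]
ft_force: [0.5, -0.9, -0.7]
grip_width: 51.8
```

carry_out(rows=[[-1.0,-1.2,0.1,0,100],[-1.0,-1.2,0.1,0,100],[-1.0,-1.2,0.1,0,100],[-1.0,-1.2,0.1,0,100],[-1.0,-1.2,0.1,0,100],[-1.0,-1.2,0.1,0,100],[-1.0,-1.2,0.1,0,100],[-1.0,0,0,0,100],[-1.0,0,0,0,100],[0,0,0,0,100],[0,0,0,0,100]])

```text
clock: 72.1
tool_pos: [444.7, -324.8, 213.1]
tool_rot: [[0.016, 0.998, -0.061], [-0.014, -0.061, -0.998], [-1.0, 0.017, 0.013]]
ft_force: [-0.4, -0.4, -0.2]
grip_width: 51.8
```

```bash
python3 - <<'E'
from h import *
plan(336,-340.5,100,-91.3)
p=read_camera('wrist'); pickle.dump(p,open("w9.pkl","wb")); cv2.imwrite("pics/w9.png",p["image"][:,:,::-1])
for n in ["weight_1","case","case_floor","catch_grip","lid","lid_grip","lid_knuckle"]: print(n,[(round(d["p"],2),np.round(d["location"],1).tolist()) for d in tip_of(n,p)[:3]])
print(proj(p,[(336,-340,72),(569,-324,4)]).round(0))
a=p["image"][:,100:420,::-1]; cv2.imwrite("pics/c9.png",cv2.resize(a,None,fx=1.56,fy=1.56,interpolation=cv2.INTER_CUBIC))
E
```

```text
pos [ 444.7 -324.8  213.1] yawz -93.52 tilt [ 0.0163 -0.0144] q [-3.870e+01  2.000e-01  1.071e+02 -1.000e-01  7.150e+01  5.480e+01] w 51.8 ft [-0.4 -0.4 -0.2] t 72.1
total cm [ 11.15 -10.95   2.09] n 4 row [ 2.787 -2.736  0.521]
turn rad -0.039 alt 6.245 rows 1
weight_1 [(0.92, [571.5, -322.8, 2.0]), (0.7, [600.0, -323.2, 3.8]), (0.65, [536.1, -326.3, 3.8])]
case []
case_floor [(0.62, [572.5, -322.9, 7.6])]
catch_grip [(0.77, [479.2, -298.1, 26.1])]
lid [(0.91, [339.8, -339.1, -1.0])]
lid_grip [(0.75, [334.2, -337.1, 64.1])]
lid_knuckle [(0.63, [569.8, -325.2, 2.0]), (0.57, [294.2, -380.1, 16.5])]
[[276. 268.]
 [247.  42.]]
```

View pics/c9.png

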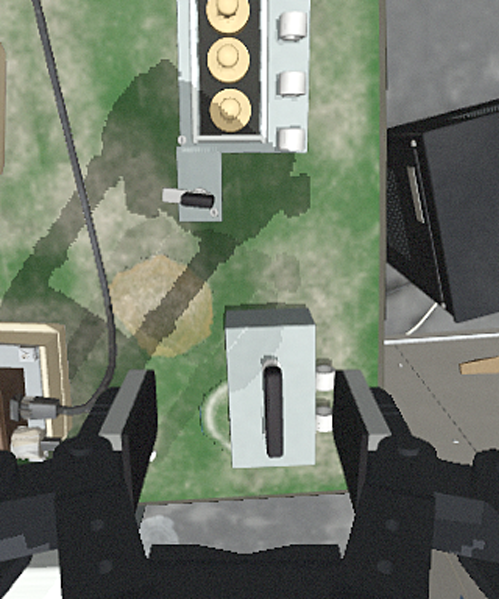

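```bash
python3 - <<'E'
from h import *
p=pickle.load(open("w9.pkl","rb"))
for f in (3,4):
    l,r=fit(p,[(57,32,42),(57,-32,42),(-57,-32,42),(-57,32,42),(33,0,68),(-33,0,68)],[(244.9,209.6),(301.9,206.4),(301.9,296.2),(248.7,299.4),(273.1,234.6),(275.6,292.9)],(334,-340,-.05),f); print("lid",l.round(3),r.tolist())
plan(l[0],l[1],60,np.degrees(l[2])-90)
E
```

```text
lid [ 3.37130e+02 -3.39978e+02 -1.90000e-02] [[-1.7, -1.1], [-0.1, -0.5], [-0.0, -0.0], [-0.4, -0.8], [1.5, 2.7], [0.5, -0.5]]
lid [ 3.36633e+02 -3.40018e+02 -1.90000e-02 -9.83000e-01] [[-1.6, -1.0], [-0.2, -0.3], [-0.1, -0.1], [-0.4, -0.9], [1.5, 2.7], [0.5, -0.6]]
pos [ 444.2 -324.5  212.2] yawz -93.52 tilt [ 0.015  -0.0135] q [-3.870e+01  2.000e-01  1.072e+02 -1.000e-01  7.150e+01  5.480e+01] w 51.8 ft [-0.1 -0.2 -0.3] t 72.5
total cm [ 15.08 -10.88   2.02] n 5 row [ 3.015 -2.175  0.404]
turn rad -0.042 alt 6.241 rows 1
```

carry_out(rows=[[1.5,-1.1,0.2,-0.04,100],[1.5,-1.1,0.2,0,100],[1.5,-1.1,0.2,0,100],[1.5,-1.1,0.2,0,100],[1.5,-1.1,0.2,0,100],[1.5,-1.1,0.2,0,100],[1.5,-1.1,0.2,0,100],[1.5,-1.1,0.2,0,100],[1.5,-1.1,0.2,0,100],[0,0,0,0,100],[0,0,0,0,100]])

```text
clock: 73.6
tool_pos: [338.9, -340.0, 65.2]
tool_rot: [[0.012, 0.999, -0.03], [-0.009, -0.03, -1.0], [-1.0, 0.012, 0.009]]
ft_force: [0.2, 0.1, 0.3]
grip_width: 51.8
```

```bash
python3 - <<'E'
from h import *
plan(336.7,-340.3,19,-91.2)
p=read_camera('wrist'); print([(n,round(d["p"],2),np.round(d["location"],0).tolist()) for n in ["lid","lid_grip","lid_knuckle"] for d in tip_of(n,p)[:1]])
E
```

```text
pos [ 338.9 -340.    65.2] yawz -91.7 tilt [ 0.012  -0.0092] q [-48.2   0.5 123.4   0.2  55.2  43.4] w 51.8 ft [0.2 0.1 0.3] t 73.6
total cm [ 4.62 -0.28 -0.  ] n 2 row [ 2.31e+00 -1.39e-01 -2.00e-03]
turn rad -0.009 alt 6.274 rows 1
[('lid', 0.93, [340.0, -343.0, 0.0]), ('lid_grip', 0.96, [336.0, -339.0, 62.0]), ('lid_knuckle', 0.98, [296.0, -385.0, 17.0])]
```

carry_out(rows=[[0.8,-0.1,0,-0.01,100],[0.8,-0.1,0,0,100],[0.8,0,0,0,100],[0.7,0,0,0,100],[0.6,0,0,0,100],[0.4,0,0,0,100],[0,0,0,0,100],[0,0,0,0,255],[0,0,0,0,255],[0,0,0,0,255],[0,0,0,0,255],[0,0,0,0,255],[0,0,0,0,255],[0,0,0,0,255]], force=70)

```text
clock: 75.2
tool_pos: [340.5, -341.7, 22.9]
tool_rot: [[0.016, 1.0, -0.016], [-0.013, -0.016, -1.0], [-1.0, 0.016, 0.012]]
ft_force: [-0.3, -0.7, -1.7]
grip_width: 9.7
```

carry_out(rows=[[-0.4,0,0,0,255],[-0.6,0,0,0,255],[-0.6,0,0,0,255],[-0.6,0,0,0,255],[0,0,0,0,255]])

```text
clock: 75.7
tool_pos: [339.6, -340.8, 46.5]
tool_rot: [[0.015, 1.0, -0.016], [-0.012, -0.016, -1.0], [-1.0, 0.015, 0.012]]
ft_force: [1.0, -0.0, -1.8]
grip_width: 9.9
```

```bash
python3 - <<'E'
from h import *
plan(569,-324.4,100,-93.4)
p=read_camera('wrist'); pickle.dump(p,open("w10.pkl","wb")); cv2.imwrite("pics/w10.png",cv2.resize(p["image"][60:384,120:400,::-1],None,fx=1.85,fy=1.85,interpolation=cv2.INTER_CUBIC))
print([(n,round(d["p"],2),np.round(d["location"],1).tolist()) for n in ["lid","lid_grip","lid_knuckle"] for d in tip_of(n,p)[:1]])
E
```

```text
pos [ 339.6 -340.8   46.5] yawz -90.92 tilt [ 0.0147 -0.0118] q [-48.2   2.  124.3   0.2  52.7  42.6] w 9.9 ft [ 1.  -0.  -1.8] t 75.7
total cm [-5.03 22.98 -1.95] n 6 row [-0.838  3.831 -0.325]
turn rad 0.043 alt -6.24 rows 1
[('lid', 0.78, [337.2, -340.4, 21.9]), ('lid_grip', 0.97, [332.9, -338.4, 85.9]), ('lid_knuckle', 0.9, [296.1, -381.6, 38.6])]
```

View pics/w10.png

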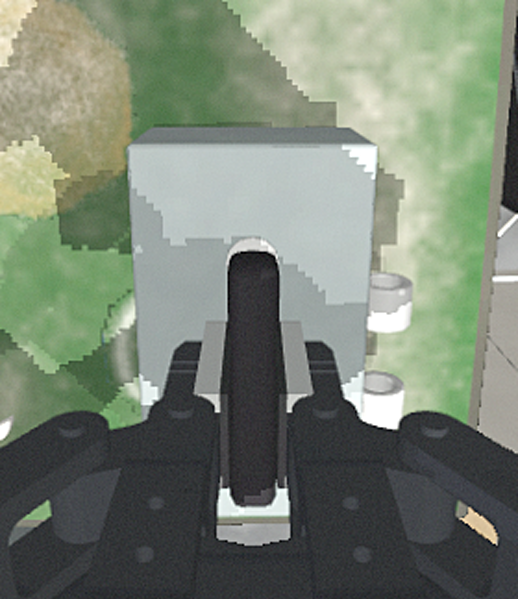

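```bash
python3 - <<'E'
from h import *
p=pickle.load(open("w10.pkl","rb")); s=sense(); P=np.array(s["tool_pos"])
obj=[(57,32,42),(57,-32,42),(57,32,0),(57,-32,0),(33,0,68),(-33,0,68),(11,-42,16),(-25,-42,16)]
px=[(190.3,138.9),(324.3,137.3),(202.2,129.2),(313,129.2),(256.8,195.1),(256.8,333),(329.7,216.8),(328,268)]
for idx in (range(8),[0,1,2,3,6,7],[0,1,4,5]):
    l,r=fit(p,[obj[i] for i in idx],[px[i] for i in idx],(337,-340,-.02),4); print("lid",l.round(3),r.tolist())
print(P)
E
```

```text
lid [ 3.34029e+02 -3.40565e+02 -2.30000e-02  2.23900e+01] [[0.1, -2.0], [1.5, 0.5], [0.8, -1.7], [-1.9, -0.9], [2.0, 8.1], [0.6, 1.3], [-1.1, -6.2], [-3.6, -2.5]]
lid [ 3.33522e+02 -3.40952e+02 -1.50000e-02  2.57210e+01] [[-1.2, 0.6], [2.9, 2.0], [-0.1, 0.2], [-1.1, 0.1], [0.6, -4.0], [-1.5, 0.4]]
lid [ 3.34451e+02 -3.40281e+02 -1.60000e-02  2.04360e+01] [[-0.6, -3.0], [-0.6, -1.4], [0.7, 5.7], [0.4, -2.2]]
[ 338.81618536 -339.91522095   45.08778151]
```

carry_out(rows=[[-0.7,0,0,0.02,255],[-0.8,0,0,0.02,255],[-0.8,0,0,0,255],[-0.8,0,0,0,255],[-0.8,0,0,0,255],[-0.8,0,0,0,255],[-0.5,0,0,0,255],[0,0,0,0,255]])

```text
clock: 76.7
tool_pos: [338.2, -339.5, 102.2]
tool_rot: [[0.013, 0.998, -0.06], [-0.01, -0.06, -0.998], [-1.0, 0.014, 0.01]]
ft_force: [-0.9, 0.3, -2.6]
grip_width: 9.6
```

carry_out(rows=[[0,1.0,-0.15,0,255],[0,1.5,-0.2,0,255],[0,1.5,-0.2,0,255],[0,1.5,-0.2,0,255],[0,1.5,-0.2,0,255],[0,1.5,-0.2,0,255],[0,1.5,-0.2,0,255],[0,1.5,-0.2,0,255],[0,1.5,-0.2,0,255],[0,1.5,-0.2,0,255],[0,1.5,-0.2,0,255],[0,1.5,-0.2,0,255],[0,1.5,-0.2,0,255],[0,1.5,-0.2,0,255],[0,1.0,-0.1,0,255],[0,0,0,0,255],[0,0,0,0,255]])

```text
clock: 78.4
tool_pos: [575.7, -320.7, 102.0]
tool_rot: [[0.012, 0.998, -0.058], [-0.008, -0.058, -0.998], [-1.0, 0.012, 0.007]]
ft_force: [-0.5, 0.0, -3.4]
grip_width: 9.9
```

```bash
python3 - <<'E'
from h import *
plan(573.7,-325,60,-93.4)
E
```

```text
pos [ 575.7 -320.7  102. ] yawz -93.33 tilt [ 0.0115 -0.0081] q [-3.130e+01  1.700e+01  1.001e+02 -1.000e-01  6.220e+01  6.210e+01] w 9.9 ft [-0.5  0.  -3.4] t 78.4
total cm [ 4.2  -0.23  0.41] n 2 row [ 2.099 -0.113  0.206]
turn rad 0.001 alt -6.282 rows 1
```

carry_out(rows=[[0.4,-0.1,0.2,0,255],[0.6,-0.1,0.2,0,255],[0.6,0,0,0,255],[0.6,0,0,0,255],[0.6,0,0,0,255],[0.6,0,0,0,255],[0.6,0,0,0,255],[0.4,0,0,0,255],[0,0,0,0,255],[0,0,0,0,255]])

```text
clock: 79.4
tool_pos: [570.0, -325.1, 52.4]
tool_rot: [[0.008, 0.998, -0.06], [-0.006, -0.06, -0.998], [-1.0, 0.008, 0.006]]
ft_force: [0.4, 0.1, -3.7]
grip_width: 9.8
```

```bash
python3 - <<'E'
from h import *
plan(573.7,-325,27,-93.4)
for c in ("wrist","top","scene"):
    p=read_camera(c); print(c,[(n,round(d["p"],2),np.round(d["location"],1).tolist()) for n in ["lid","lid_knuckle","case_bore","catch_grip"] for d in tip_of(n,p)[:1]])
E
```

```text
pos [ 570.  -325.1   52.4] yawz -93.45 tilt [ 0.0076 -0.0063] q [-3.180e+01  1.960e+01  1.023e+02 -1.000e-01  5.750e+01  6.170e+01] w 9.8 ft [ 0.4  0.1 -3.7] t 79.4
total cm [ 2.54  0.35 -0.05] n 1 row [ 2.543  0.348 -0.052]
turn rad -0.001 alt 6.282 rows 1
wrist [('lid', 0.62, [570.2, -322.8, 27.8]), ('lid_knuckle', 0.82, [524.0, -365.2, 45.5])]
top [('lid', 0.48, [563.6, -322.6, 31.9]), ('lid_knuckle', 0.68, [523.1, -362.3, 42.9])]
scene [('lid', 0.6, [560.7, -327.5, 28.0]), ('case_bore', 0.74, [505.1, -364.2, 23.2]), ('catch_grip', 0.44, [476.7, -297.5, 28.6])]
```

carry_out(rows=[[0,0.35,-0.05,0,255],[0,0,0,0,255],[0.3,0,0,0,255],[0.3,0,0,0,255],[0.3,0,0,0,255],[0.3,0,0,0,255],[0.2,0,0,0,255],[0.2,0,0,0,255],[0,0,0,0,255]])

```text
clock: 81.05
tool_pos: [573.5, -324.7, 34.4]
tool_rot: [[0.007, 0.998, -0.06], [-0.006, -0.06, -0.998], [-1.0, 0.007, 0.005]]
ft_force: [-0.2, -0.2, -3.1]
grip_width: 10.2
```

```bash
python3 - <<'E'
from h import *
plan(573.7,-325,27,-93.4)
E
```

```text
pos [ 573.5 -324.7   34.4] yawz -93.45 tilt [ 0.0066 -0.0058] q [-3.160e+01  2.110e+01  1.025e+02 -1.000e-01  5.600e+01  6.190e+01] w 10.2 ft [-0.2 -0.2 -3.1] t 81.0
total cm [0.74 0.02 0.02] n 1 row [0.741 0.02  0.023]
turn rad -0.001 alt 6.282 rows 1
```

carry_out(rows=[[0.2,0,0,0,255],[0.2,0,0,0,255],[0.15,0,0,0,255],[0.15,0,0,0,255],[0,0,0,0,255]])

```text
clock: 81.55
tool_pos: [574.0, -325.0, 27.4]
tool_rot: [[0.008, 0.998, -0.06], [-0.006, -0.06, -0.998], [-1.0, 0.008, 0.006]]
ft_force: [-0.5, 0.6, -1.2]
grip_width: 9.7
```

carry_out(rows=[[0.15,0,0,0,255],[0.15,0,0,0,255],[0,0,0,0,255]])

```text
clock: 81.85
tool_pos: [574.5, -325.2, 27.6]
tool_rot: [[0.008, 0.998, -0.06], [-0.007, -0.06, -0.998], [-1.0, 0.009, 0.006]]
ft_force: [-0.1, -0.2, -2.1]
grip_width: 9.8
```

```bash
python3 - <<'E'
from h import *
plan(573.7,-325,27,-93.4)
for c in ("wrist","top","scene"):
    p=read_camera(c); print(c,[(n,round(d["p"],2),np.round(d["location"],1).tolist()) for n in ["lid","lid_knuckle","case_bore"] for d in tip_of(n,p)[:1]])
E
```

```text
pos [ 574.5 -325.2   27.6] yawz -93.45 tilt [ 0.0083 -0.0066] q [-3.160e+01  2.160e+01  1.026e+02 -1.000e-01  5.520e+01  6.190e+01] w 9.8 ft [-0.1 -0.2 -2.1] t 81.8
total cm [ 0.06 -0.08 -0.01] n 1 row [ 0.062 -0.081 -0.013]
turn rad -0.001 alt 6.282 rows 1
wrist [('lid', 0.86, [573.5, -325.0, 3.2]), ('lid_knuckle', 0.7, [526.7, -363.1, 19.6])]
top [('lid', 0.6, [571.5, -324.7, 5.7]), ('lid_knuckle', 0.43, [524.9, -363.2, 16.0])]
scene [('lid', 0.97, [565.7, -326.9, 3.8]), ('lid_knuckle', 0.88, [522.1, -364.6, 19.4])]
```

carry_out(rows=[[0,0,0,0,150],[0,0,0,0,150],[0,0,0,0,150],[-0.3,0,0,0,150],[-0.5,0,0,0,150],[-0.8,0,0,0,150],[-0.8,0,0,0,150],[-1.0,0,0,0,150],[-1.0,0,0,0,150],[-1.0,0,0,0,150],[-1.0,0,0,0,150],[-1.0,0,0,0,150],[-1.0,0,0,0,150],[-1.0,0,0,0,150],[-1.0,0,0,0,150],[0,0,0,0,150]])

```text
clock: 84.05
tool_pos: [574.9, -325.2, 143.1]
tool_rot: [[0.012, 0.998, -0.06], [-0.009, -0.06, -0.998], [-1.0, 0.012, 0.008]]
ft_force: [-0.3, -0.4, -0.6]
grip_width: 34.8
```

carry_out(rows=[[0,0,0,-0.13,150],[0,0,0,-0.13,150],[0,0,0,-0.13,150],[0,0,0,-0.13,150],[0,0,0,-0.13,150],[0,0,0,-0.13,150],[0,0,0,-0.13,150],[0,0,0,-0.13,150],[0,0,0,-0.13,150],[0,0,0,-0.13,150],[0,0,0,-0.13,150],[0,0,0,-0.13,150],[0,0,0,0,150]])

```text
clock: 85.35
tool_pos: [571.1, -322.9, 136.8]
tool_rot: [[0.002, 0.007, 1.0], [-0.003, 1.0, -0.007], [-1.0, -0.003, 0.002]]
ft_force: [-0.8, -0.9, -0.8]
grip_width: 34.8
```

carry_out(rows=[[0,1.68,-0.56,0,150],[0,1.68,-0.56,0,150],[0,1.68,-0.56,0,150],[0,1.68,-0.56,0,150],[0,1.68,-0.56,0,150],[0,1.68,-0.56,0,150],[0,1.68,-0.56,0,150],[0,1.68,-0.56,0,150],[0,1.68,-0.56,0,150],[0,1.68,-0.56,0,150],[0,1.68,-0.56,0,150],[0,1.68,-0.56,0,150],[0,1.68,-0.56,0,150],[0,1.68,-0.56,0,150],[0,1.68,-0.56,0,150],[0,1.68,-0.56,0,150],[0,0,0,0,150],[0,0,0,0,150]])

```text
clock: 87.15
tool_pos: [475.5, -26.9, 135.9]
tool_rot: [[0.003, 0.013, 1.0], [-0.001, 1.0, -0.013], [-1.0, -0.001, 0.003]]
ft_force: [0.1, -0.5, -0.9]
grip_width: 35.5
```

```bash
python3 - <<'E'
from h import *
plan(474,68,60,-2.6)
p=read_camera('wrist'); pickle.dump(p,open("w11.pkl","wb"));
for n in ["pin","pin_tip"]: print(n,[(round(d["p"],2),np.round(d["location"],1).tolist()) for d in tip_of(n,p)[:2]])
for r in regions_of("pin",p)[:1]:
    b=cv2.minAreaRect(cv2.findNonZero(r["mask"].astype(np.uint8))); print(r["p"],b)
t=read_camera("top"); print([(n,round(d["p"],2),np.round(d["location"],0).tolist()) for n in ["lid","lid_grip","lid_knuckle"] for d in tip_of(n,t)[:1]])
for r in regions_of("pin",t)[:1]:
    m=r["mask"]; b=cv2.boxPoints(cv2.minAreaRect(cv2.findNonZero(m.astype(np.uint8)))); b=b[np.argsort(b[:,0])]; print("top ends",back(t,[b[:2].mean(0),b[2:].mean(0)],10).round(1).tolist())
cv2.imwrite("pics/w11.png",p["image"][:,:,::-1])
E
```

```text
pos [475.5 -26.9 135.9] yawz -0.74 tilt [ 0.0031 -0.0012] q [-6.200e+00 -4.000e+00  1.196e+02 -1.000e-01  6.430e+01 -5.400e+00] w 35.5 ft [ 0.1 -0.5 -0.9] t 87.2
total cm [ 7.58  9.49 -0.3 ] n 4 row [ 1.895  2.374 -0.075]
turn rad 0.032 alt -6.251 rows 1
pin [(0.62, [472.7, 48.6, 9.2])]
pin_tip [(0.64, [467.5, -42.8, 10.6])]
0.72 ((249.5, 112.0), (140.0, 15.0), 90.0)
[('lid', 0.85, [567.0, -322.0, 1.0]), ('lid_grip', 0.88, [571.0, -319.0, 62.0]), ('lid_knuckle', 0.75, [567.0, -322.0, 4.0])]
top ends [[459.6, -292.2, 10.0], [603.9, -400.1, 10.0]]
```

```bash
python3 - <<'E'
from h import *
p=pickle.load(open("w11.pkl","rb"))
r=regions_of  # unused
hsv=cv2.cvtColor(p["image"],cv2.COLOR_RGB2HSV)[20:200,215:285]
print("row: low-sat cols / V")
for i in range(0,180,6):
    row=hsv[i]; sh=np.where((row[:,1]<55))[0]; dk=np.where(row[:,2]<55)[0]
    print(i+20, (sh.min()+215,sh.max()+215,len(sh)) if len(sh) else None, (dk.min()+215,dk.max()+215,len(dk)) if len(dk) else None)
E
```

```text
row: low-sat cols / V
20 (np.int64(228), np.int64(284), 49) None
26 (np.int64(226), np.int64(270), 39) None
32 (np.int64(229), np.int64(273), 34) None
38 (np.int64(229), np.int64(277), 41) None
44 (np.int64(223), np.int64(271), 44) (np.int64(243), np.int64(257), 3)
50 (np.int64(226), np.int64(277), 37) (np.int64(243), np.int64(257), 3)
56 (np.int64(240), np.int64(257), 17) (np.int64(243), np.int64(256), 2)
62 (np.int64(232), np.int64(257), 16) (np.int64(243), np.int64(256), 2)
68 (np.int64(236), np.int64(256), 18) (np.int64(243), np.int64(256), 3)
74 (np.int64(242), np.int64(254), 13) (np.int64(243), np.int64(256), 14)
80 (np.int64(245), np.int64(256), 12) (np.int64(242), np.int64(256), 15)
86 (np.int64(246), np.int64(252), 7) None
92 (np.int64(246), np.int64(252), 7) (np.int64(243), np.int64(253), 3)
98 (np.int64(246), np.int64(252), 7) None
104 (np.int64(246), np.int64(252), 7) None
110 (np.int64(246), np.int64(251), 6) (np.int64(252), np.int64(252), 1)
116 (np.int64(245), np.int64(251), 7) (np.int64(252), np.int64(252), 1)
122 (np.int64(245), np.int64(251), 7) (np.int64(252), np.int64(252), 1)
128 (np.int64(245), np.int64(251), 7) (np.int64(252), np.int64(252), 1)
134 (np.int64(245), np.int64(251), 7) (np.int64(252), np.int64(252), 1)
140 (np.int64(245), np.int64(251), 7) (np.int64(252), np.int64(255), 2)
146 (np.int64(245), np.int64(250), 6) (np.int64(241), np.int64(241), 1)
152 (np.int64(245), np.int64(250), 6) (np.int64(244), np.int64(244), 1)
158 (np.int64(245), np.int64(257), 7) None
164 (np.int64(221), np.int64(250), 8) (np.int64(243), np.int64(251), 2)
170 (np.int64(244), np.int64(250), 7) (np.int64(251), np.int64(252), 2)
176 (np.int64(244), np.int64(250), 7) None
182 (np.int64(245), np.int64(248), 4) (np.int64(249), np.int64(260), 2)
188 None None
194 None None
```

View pics/w11.png

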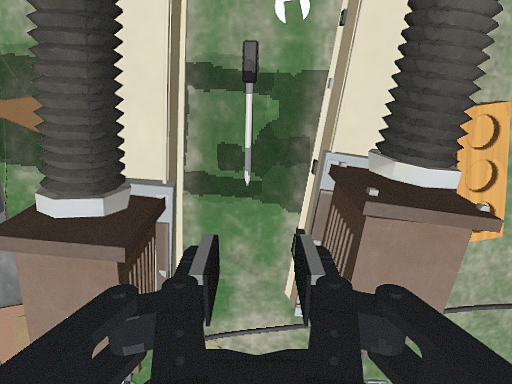

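```bash
python3 - <<'E'
from h import *
p=pickle.load(open("w11.pkl","rb"))
a=back(p,[(249.2,84),(246.6,186),(247.2,170),(249,92)],8); h=back(p,[(250,41),(249.8,75)],16); print(a.round(1).tolist(),h.round(1).tolist())
d=a[2]-a[3]; ang=np.degrees(np.arctan2(d[1],d[0])); print(ang, np.linalg.norm(a[1]-a[0]))
u=d/np.linalg.norm(d); tip=a[1]; org=tip-92*u; g=org-17*u; print("org",org.round(1),"grip",g.round(1))
plan(g[0],g[1],60,ang+90)
E
```

```text
[[471.5, 49.1, 8.0], [467.4, -42.9, 8.0], [468.3, -27.4, 8.0], [471.2, 42.4, 8.0]] [[472.8, 83.2, 16.0], [472.2, 56.4, 16.0]]
-92.38538707436312 92.10031996958917
org [471.2  49.1   8. ] grip [471.9  66.    8. ]
pos [475.7 -27.8 135.7] yawz -0.86 tilt [ 0.0025 -0.0009] q [ -6.3  -3.9 119.5  -0.   64.3  -5.4] w 35.3 ft [-0.8 -0.2  0.6] t 87.6
total cm [ 7.56  9.38 -0.54] n 4 row [ 1.891  2.346 -0.135]
turn rad 0.027 alt -6.257 rows 1
```

carry_out(rows=[[0,1.5,-0.06,0.027,150],[0,1.5,-0.06,0,150],[0,1.5,-0.06,0,150],[0,1.5,-0.06,0,150],[0,1.5,-0.06,0,150],[0,1.4,-0.06,0,150],[0,0,0,0,150],[0,0,0,0,150]])

```text
clock: 88.4
tool_pos: [476.5, 61.8, 135.4]
tool_rot: [[0.002, 0.048, 0.999], [-0.002, 0.999, -0.048], [-1.0, -0.002, 0.002]]
ft_force: [0.2, 0.1, 0.1]
grip_width: 34.9
```

carry_out(rows=[[0.9,0,0,0,150],[0.9,0,0,0,150],[0.9,0,0,0,150],[0.9,0,0,0,150],[0.9,0,0,0,150],[0.9,0,0,0,150],[0.9,0,0,0,150],[0.9,0,0,0,150],[0.9,0,0,0,150],[0.9,0,0,0,150],[0.9,0,0,0,150],[0,0,0,0,150]])

```text
clock: 89.6
tool_pos: [475.2, 58.9, 25.7]
tool_rot: [[-0.001, 0.051, 0.999], [-0.003, 0.999, -0.051], [-1.0, -0.003, -0.001]]
ft_force: [0.4, 0.5, 0.3]
grip_width: 35.6
```

```bash
python3 - <<'E'
from h import *
plan(472,69,-28,-2.4)
E
```

```text
pos [475.2  58.9  25.7] yawz -2.9 tilt [-0.0011 -0.0027] q [  4.2   4.3 124.5  -0.2  51.3   7.2] w 35.6 ft [0.4 0.5 0.3] t 89.6
total cm [ 5.37  1.01 -0.36] n 2 row [ 2.686  0.506 -0.181]
turn rad -0.009 alt 6.275 rows 1
```

carry_out(rows=[[0,0.5,-0.2,-0.01,150],[0,0.5,-0.15,0,150],[0.7,0,0,0,150],[0.7,0,0,0,150],[0.7,0,0,0,150],[0.7,0,0,0,150],[0.7,0,0,0,150],[0.6,0,0,0,150],[0.5,0,0,0,150],[0,0,0,0,150],[0,0,0,0,150]])

```text
clock: 90.7
tool_pos: [472.6, 69.9, -23.9]
tool_rot: [[0.0, 0.04, 0.999], [-0.003, 0.999, -0.04], [-1.0, -0.003, 0.0]]
ft_force: [-0.2, 0.2, -0.5]
grip_width: 35.2
```

carry_out(rows=[[0,0,0,0,255],[0,0,0,0,255],[0,0,0,0,255],[0,0,0,0,255],[0,0,0,0,255],[0,0,0,0,255]], force=60)

```text
clock: 91.3
tool_pos: [473.5, 70.0, -22.9]
tool_rot: [[0.002, 0.04, 0.999], [-0.002, 0.999, -0.04], [-1.0, -0.002, 0.002]]
ft_force: [-0.3, -0.1, -0.7]
grip_width: 9.8
```

```bash
python3 - <<'E'
from h import *
plan(472,69,100,-2.4)
E
```

```text
pos [473.5  70.  -22.9] yawz -2.27 tilt [ 0.0018 -0.0024] q [  5.5   8.6 126.2  -0.2  45.1   8. ] w 9.8 ft [-0.3 -0.1 -0.7] t 91.3
total cm [-12.29  -0.14  -0.12] n 4 row [-3.073 -0.034 -0.03 ]
turn rad 0.002 alt -6.281 rows 1
```

carry_out(rows=[[-0.6,0,0,0,255],[-0.9,0,0,0,255],[-0.9,0,0,0,255],[-0.9,0,0,0,255],[-0.9,0,0,0,255],[-0.9,0,0,0,255],[-0.9,0,0,0,255],[-0.9,0,0,0,255],[-0.9,0,0,0,255],[-0.9,0,0,0,255],[-0.9,0,0,0,255],[-0.9,0,0,0,255],[-0.9,0,0,0,255],[-0.9,0,0,0,255],[-0.9,0,0,0,255],[-0.9,0,0,0,255],[0,0,0,0,255]])

```text
clock: 93.0
tool_pos: [473.8, 70.5, 132.4]
tool_rot: [[0.005, 0.039, 0.999], [-0.002, 0.999, -0.039], [-1.0, -0.002, 0.005]]
ft_force: [0.5, -0.2, -0.4]
grip_width: 9.6
```

carry_out(rows=[[0,0,0,-0.129,255],[0,0,0,-0.129,255],[0,0,0,-0.129,255],[0,0,0,-0.129,255],[0,0,0,-0.129,255],[0,0,0,-0.129,255],[0,0,0,-0.129,255],[0,0,0,-0.129,255],[0,0,0,-0.129,255],[0,0,0,-0.129,255],[0,0,0,-0.129,255],[0,0,0,-0.11,255],[0,0,0,0,255]])

```text
clock: 94.3
tool_pos: [470.0, 70.1, 128.3]
tool_rot: [[-0.004, -1.0, 0.018], [-0.003, 0.018, 1.0], [-1.0, 0.004, -0.003]]
ft_force: [-0.6, -0.2, -0.7]
grip_width: 9.6
```

carry_out(rows=[[0,0.27,-1.9,0,255],[0,0.27,-1.9,0,255],[0,0.27,-1.9,0,255],[0,0.27,-1.9,0,255],[0,0.27,-1.9,0,255],[0,0.27,-1.9,0,255],[0,0.27,-1.9,0,255],[0,0.27,-1.9,0,255],[0,0.27,-1.9,0,255],[0,0.27,-1.9,0,255],[0,0.27,-1.9,0,255],[0,0.27,-1.9,0,255],[0,0.27,-1.9,0,255],[0,0.27,-1.9,0,255],[0,0.27,-1.9,0,255],[0,0.27,-1.9,0,255],[0,0.27,-1.9,0,255],[0,0.27,-1.9,0,255],[0,0.27,-1.9,0,255],[0,0,0,0,255]])

```text
clock: 96.3
tool_pos: [396.5, -301.0, 125.3]
tool_rot: [[-0.011, -0.997, 0.077], [-0.001, 0.077, 0.997], [-1.0, 0.011, -0.001]]
ft_force: [-0.2, 0.2, -1.2]
grip_width: 9.6
```

```bash
python3 - <<'E'
from h import *
plan(386.9,-356.1,-10.9,86.6)
t=read_camera("top"); print([(n,round(d["p"],2),np.round(d["location"],0).tolist()) for n in ["lid","lid_grip","lid_knuckle"] for d in tip_of(n,t)[:1]])
E
```

```text
pos [ 396.5 -301.   125.3] yawz 85.56 tilt [-0.0114 -0.0006] q [ -39.7   -0.4  117.3   -0.5   63.6 -125.1] w 9.6 ft [-0.2  0.2 -1.2] t 96.3
total cm [13.63  0.38 -5.54] n 4 row [ 3.408  0.094 -1.386]
turn rad -0.018 alt 6.265 rows 1
[('lid', 0.59, [568.0, -324.0, 4.0]), ('lid_grip', 0.56, [571.0, -318.0, 64.0]), ('lid_knuckle', 0.97, [526.0, -363.0, 16.0])]
```

carry_out(rows=[[0,0.1,-1.3,-0.018,255],[0,0.1,-1.3,0,255],[0,0.1,-1.3,0,255],[0,0.1,-1.2,0,255],[0.9,0,0,0,255],[0.9,0,0,0,255],[0.9,0,0,0,255],[0.9,0,0,0,255],[0.9,0,0,0,255],[0.9,0,0,0,255],[0.9,0,0,0,255],[0.9,0,0,0,255],[0.9,0,0,0,255],[0.9,0,0,0,255],[0.9,0,0,0,255],[0.9,0,0,0,255],[0,0,0,0,255],[0,0,0,0,255]])

```text
clock: 98.3
tool_pos: [387.8, -346.0, 5.2]
tool_rot: [[-0.014, -0.998, 0.054], [0.006, 0.054, 0.999], [-1.0, 0.015, 0.005]]
ft_force: [-0.3, 0.1, -1.8]
grip_width: 10.1
```

```bash
python3 - <<'E'
from h import *
plan(386.9,-356.1,-9.9,86.6)
for c in ("wrist","top","scene"):
    p=read_camera(c); print(c,[(n,round(d["p"],2),np.round(d["location"],1).tolist()) for n in ["pin","pin_tip","case_bore","lid_knuckle"] for d in tip_of(n,p)[:1]])
    if c=="wrist": pickle.dump(p,open("w12.pkl","wb")); cv2.imwrite("pics/w12.png",p["image"][:,:,::-1])
E
```

```text
pos [ 387.8 -346.     5.2] yawz 86.91 tilt [-0.0143  0.0059] q [ -44.2   10.7  119.8   -0.4   50.3 -130.9] w 10.1 ft [-0.3  0.1 -1.8] t 98.3
total cm [ 1.5   0.01 -1.02] n 1 row [ 1.503  0.009 -1.019]
turn rad 0.005 alt -6.278 rows 1
wrist [('pin', 0.72, [411.4, -345.9, 37.4]), ('pin_tip', 0.54, [409.4, -346.8, 38.1])]
top [('pin_tip', 0.65, [498.3, -349.6, 35.1]), ('case_bore', 0.87, [504.1, -362.2, 20.7]), ('lid_knuckle', 0.23, [509.5, -362.5, 26.9])]
scene [('pin', 0.6, [407.7, -349.9, 38.0]), ('pin_tip', 0.64, [500.2, -349.0, 32.5]), ('lid_knuckle', 0.81, [523.0, -365.4, 20.9])]
```

carry_out(rows=[[0,0,-0.5,0.005,255],[0,0,-0.45,0,255],[0.4,0,0,0,255],[0.4,0,0,0,255],[0.4,0,0,0,255],[0.2,0,0,0,255],[0,0,0,0,255],[0,0,0,0,255]])

```text
clock: 99.85
tool_pos: [386.4, -356.0, -10.7]
tool_rot: [[-0.015, -0.998, 0.06], [0.007, 0.059, 0.998], [-1.0, 0.016, 0.006]]
ft_force: [0.1, -0.5, -0.3]
grip_width: 9.9
```

```bash
python3 - <<'E'
from h import *
plan(386.9,-356.1,-9.8,86.6)
for c in ("top","scene"):
    p=read_camera(c); print(c,[(n,round(d["p"],2),np.round(d["location"],1).tolist()) for n in ["pin","pin_tip","case_bore","lid_knuckle"] for d in tip_of(n,p)[:1]])
s=sense(); P=np.array(s["tool_pos"]); 
im=p["image"]; q=proj(p,[(505,-363,20)])[0].astype(int); print(q)
cv2.imwrite("pics/c12.png",cv2.resize(im[max(0,q[1]-45):q[1]+45,q[0]-60:q[0]+60,::-1],None,fx=6.5,fy=6.5,interpolation=cv2.INTER_CUBIC))
E
```

```text
pos [ 386.4 -356.   -10.7] yawz 86.59 tilt [-0.0151  0.0067] q [ -45.1   12.6  119.5   -0.5   48.7 -131.4] w 9.9 ft [ 0.1 -0.5 -0.3] t 99.8
total cm [-0.09 -0.05 -0.01] n 1 row [-0.088 -0.048 -0.01 ]
turn rad -0.0 alt 6.283 rows 1
top [('pin', 0.48, [406.4, -356.9, 20.9]), ('pin_tip', 0.56, [500.5, -359.0, 21.9]), ('case_bore', 0.82, [508.1, -362.8, 22.9]), ('lid_knuckle', 0.68, [524.7, -362.8, 17.1])]
scene [('pin', 0.46, [405.6, -363.9, 22.3]), ('pin_tip', 0.74, [568.1, -325.5, 2.1]), ('lid_knuckle', 0.71, [524.3, -364.7, 20.4])]
[203 178]
```

View pics/c12.png

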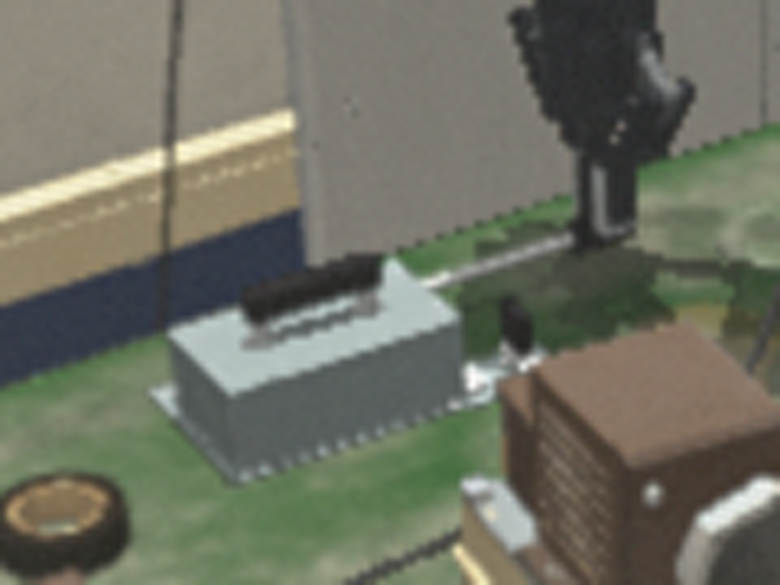

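```bash
python3 - <<'E'
from h import *
s=sense(); P=np.array(s["tool_pos"]); T=np.array(s["tool_rot"])
u=-np.cross([0,0,1],T[:,2])*-1; u=np.array([T[1,2],-T[0,2],0]); u/=np.linalg.norm(u); print("u",u.round(3))
nrm=np.array([-u[1],u[0],0])
for c in ("top","wrist","scene"):
    p=read_camera(c); im=p["image"].astype(np.float32); 
    for d in (30,45,60,75,90,105,110,116):
        A=P+np.array([0,0,30.9-0.0169*(d)])+u*d
        o=np.arange(-8,8.1,0.5); q=proj(p,[A+nrm*k for k in o])
        if q.min()<0 or q[:,0].max()>511 or q[:,1].max()>383: continue
        v=cv2.remap(im,q[:,0].astype(np.float32).reshape(1,-1),q[:,1].astype(np.float32).reshape(1,-1),cv2.INTER_LINEAR)[0]
        g=v.min(1)  # brightness of weakest channel: steel vs green
        w=np.clip(g-np.percentile(g,60),0,None); print(c,d,"peak",o[g.argmax()],"cent",round(float((w*o).sum()/(w.sum()+1e-6)),2),g.min().round(),g.max().round())
E
```

```text
u [ 0.998 -0.06   0.   ]
top 30 peak -8.0 cent -6.18 80.0 161.0
top 45 peak -1.5 cent -0.88 62.0 164.0
top 60 peak -1.0 cent -1.28 71.0 161.0
top 75 peak -2.5 cent -1.51 65.0 160.0
top 90 peak -2.0 cent -1.5 72.0 220.0
top 105 peak -1.5 cent -1.4 94.0 215.0
top 110 peak -1.0 cent -1.3 96.0 192.0
top 116 peak -1.0 cent -2.22 103.0 130.0
wrist 30 peak 0.5 cent 0.58 38.0 199.0
wrist 45 peak 0.5 cent 0.35 93.0 229.0
wrist 60 peak 0.5 cent 0.33 72.0 226.0
wrist 75 peak -2.5 cent -2.39 43.0 54.0
scene 30 peak -4.5 cent -4.86 63.0 148.0
scene 45 peak -4.0 cent -4.49 74.0 136.0
scene 60 peak -2.5 cent -4.02 76.0 137.0
scene 75 peak -5.5 cent -5.34 70.0 152.0
scene 90 peak -7.0 cent -5.7 79.0 169.0
scene 105 peak 8.0 cent 3.25 176.0 179.0
scene 110 peak 0.0 cent 1.01 179.0 180.0
scene 116 peak -8.0 cent -1.12 177.0 180.0
```

carry_out(rows=[[-0.08,-0.4,0,0,255],[0,-0.4,0,0,255],[0,-0.4,0,0,255],[0,-0.4,0,0,255],[0,-0.4,0,0,255],[0,0,0,0,255]])

```text
clock: 101.1
tool_pos: [408.9, -357.7, -9.7]
tool_rot: [[-0.014, -0.998, 0.06], [0.006, 0.06, 0.998], [-1.0, 0.014, 0.005]]
ft_force: [0.2, -0.6, -1.0]
grip_width: 9.7
```

```bash
python3 - <<'E'
from h import *
plan(488.7,-362.1,-9.8,86.6)
E
```

```text
pos [ 408.9 -357.7   -9.7] yawz 86.58 tilt [-0.014   0.0059] q [ -43.6   14.2  117.4   -0.4   49.2 -129.9] w 9.7 ft [ 0.2 -0.6 -1. ] t 101.1
total cm [-0.11 -7.99  0.04] n 2 row [-0.054 -3.995  0.02 ]
turn rad -0.0 alt 6.283 rows 1
```

carry_out(rows=[[0,-0.4,0,0,255],[0,-0.4,0,0,255],[0,-0.4,0,0,255],[0,-0.4,0,0,255],[0,-0.4,0,0,255]])

```text
clock: 101.6
tool_pos: [430.0, -358.7, -10.3]
tool_rot: [[-0.015, -0.998, 0.06], [0.006, 0.06, 0.998], [-1.0, 0.015, 0.005]]
ft_force: [0.7, -0.4, -0.5]
grip_width: 9.6
```

carry_out(rows=[[0,-0.4,0,0,255],[0,-0.4,0,0,255],[0,-0.4,0,0,255],[0,0,0,0,255]])

```text
clock: 102.0
tool_pos: [443.9, -359.7, -10.4]
tool_rot: [[-0.014, -0.998, 0.059], [0.006, 0.059, 0.998], [-1.0, 0.015, 0.005]]
ft_force: [-0.4, -0.5, -0.4]
grip_width: 10.0
```

```bash
python3 - <<'E'
from h import *
plan(488.7,-362.1,-9.8,86.6)
E
```

```text
pos [ 443.9 -359.7  -10.4] yawz 86.59 tilt [-0.0142  0.006 ] q [ -41.3   16.9  113.9   -0.4   50.  -127.7] w 10.0 ft [-0.4 -0.5 -0.4] t 102.0
total cm [-0.13 -4.49  0.03] n 2 row [-0.063 -2.244  0.015]
turn rad -0.0 alt 6.283 rows 1
```

carry_out(rows=[[-0.05,-0.4,0,0,255],[0,-0.4,0,0,255],[0,-0.4,0,0,255],[0,-0.4,0,0,255],[0,0,0,0,255]])

```text
clock: 102.5
tool_pos: [461.1, -360.7, -10.2]
tool_rot: [[-0.014, -0.998, 0.06], [0.006, 0.06, 0.998], [-1.0, 0.015, 0.005]]
ft_force: [0.0, 1.2, -1.3]
grip_width: 9.9
```

carry_out(rows=[[-0.05,-0.4,0,0,255],[0,-0.4,0,0,255],[0,-0.4,0,0,255],[0,-0.4,0,0,255],[0,0,0,0,255]])

```text
clock: 103.0
tool_pos: [478.5, -361.7, -9.9]
tool_rot: [[-0.014, -0.998, 0.06], [0.006, 0.059, 0.998], [-1.0, 0.015, 0.005]]
ft_force: [-0.3, 0.4, -0.6]
grip_width: 9.7
```

```bash
python3 - <<'E'
from h import *
plan(488.7,-362.1,-9.8,86.6)
E
```

```text
pos [ 478.5 -361.7   -9.9] yawz 86.58 tilt [-0.0144  0.0062] q [ -39.3   19.5  110.3   -0.3   51.1 -125.7] w 9.7 ft [-0.3  0.4 -0.6] t 103.0
total cm [-0.03 -1.02  0.02] n 1 row [-0.029 -1.016  0.023]
turn rad -0.0 alt 6.283 rows 1
```

carry_out(rows=[[0,-0.3,0,0,255],[0,-0.3,0,0,255],[0,-0.3,0,0,255],[0,0,0,0,255]])

```text
clock: 103.4
tool_pos: [488.2, -362.2, -10.2]
tool_rot: [[-0.015, -0.998, 0.06], [0.006, 0.059, 0.998], [-1.0, 0.015, 0.005]]
ft_force: [0.8, -0.1, -1.1]
grip_width: 9.3
```

carry_out(rows=[[0,-0.2,0,0,255],[0,-0.2,0,0,255],[0,-0.2,0,0,255]])

```text
clock: 103.7
tool_pos: [488.4, -361.6, -11.4]
tool_rot: [[-0.026, -0.998, 0.058], [0.009, 0.058, 0.998], [-1.0, 0.027, 0.008]]
ft_force: [-6.2, -0.2, 1.3]
grip_width: 9.5
```

carry_out(rows=[[0,-0.2,0,0,255],[0,-0.2,0,0,255],[0,-0.2,0,0,255],[0,0,0,0,255]])

```text
clock: 104.1
tool_pos: [487.8, -361.4, -12.1]
tool_rot: [[-0.038, -0.998, 0.058], [0.013, 0.057, 0.998], [-0.999, 0.039, 0.01]]
ft_force: [0.8, -0.1, 1.1]
grip_width: 9.4
```

carry_out(rows=[[0,0,0,0,170],[0,0,0,0,150],[0,0,0,0,150],[-0.4,0,0,0,150],[-0.6,0,0,0,150],[-0.8,0,0,0,150],[-0.8,0,0,0,150],[-0.9,0,0,0,150],[-0.9,0,0,0,150],[-0.9,0,0,0,150],[-0.9,0,0,0,150],[-0.9,0,0,0,150],[-0.9,0,0,0,150],[-0.9,0,0,0,150],[-0.9,0,0,0,150],[-0.9,0,0,0,120],[0,0,0,0,100]])

```text
clock: 105.8
tool_pos: [494.7, -364.0, 107.4]
tool_rot: [[-0.032, -0.998, 0.058], [0.009, 0.058, 0.998], [-0.999, 0.033, 0.007]]
ft_force: [-0.2, -0.2, -0.4]
grip_width: 51.9
```

carry_out(rows=[[0,0,0,0.128,100],[0,0,0,0.128,100],[0,0,0,0.128,100],[0,0,0,0.128,100],[0,0,0,0.128,100],[0,0,0,0.128,100],[0,0,0,0.128,100],[0,0,0,0.128,100],[0,0,0,0.128,100],[0,0,0,0.128,100],[0,0,0,0.128,100],[0,0,0,0.128,100],[0,0,0,0.128,100],[0,0,0,0,100]])

```text
clock: 107.2
tool_pos: [491.0, -361.1, 101.8]
tool_rot: [[-0.041, 0.218, 0.975], [0.016, 0.976, -0.218], [-0.999, 0.007, -0.043]]
ft_force: [0.3, -0.2, 0.5]
grip_width: 52.1
```

```bash
python3 - <<'E'
from h import *
plan(481,-297.6,30,-9.4)
for c in ("wrist","top","scene"):
    p=read_camera(c); print(c,[(n,round(d["p"],2),np.round(d["location"],1).tolist()) for n in ["pin","pin_tip","case_bore","lid","catch_grip"] for d in tip_of(n,p)[:1]])
    if c=="wrist": pickle.dump(p,open("w13.pkl","wb"))
E
```

```text
pos [ 491.  -361.1  101.8] yawz -12.59 tilt [-0.0406  0.0157] q [-38.2  14.1 103.7  -0.8  64.5 -25.3] w 52.1 ft [ 0.3 -0.2  0.5] t 107.2
total cm [ 7.32  5.94 -2.05] n 3 row [ 2.439  1.978 -0.683]
turn rad -0.056 alt 6.228 rows 1
wrist [('pin', 0.57, [510.3, -362.3, 17.3]), ('pin_tip', 0.57, [601.6, -371.6, 28.4]), ('case_bore', 0.56, [511.3, -363.4, 21.2]), ('lid', 0.83, [572.4, -321.8, 3.5]), ('catch_grip', 0.65, [482.1, -299.0, 29.0])]
top [('lid', 0.94, [568.2, -322.8, -0.6]), ('catch_grip', 0.51, [481.4, -293.7, 25.4])]
scene [('case_bore', 0.51, [570.1, -322.8, 2.1]), ('lid', 0.88, [565.6, -329.4, 4.5]), ('catch_grip', 0.54, [480.6, -295.6, 25.8])]
```

carry_out(rows=[[0,1.1,-0.3,-0.056,183],[0,1.1,-0.3,0,183],[0,1.1,-0.3,0,183],[0,1.1,-0.3,0,183],[0,1.1,-0.3,0,183],[0,0,0,0,183],[0.8,0,0,0,183],[0.8,0,0,0,183],[0.8,0,0,0,183],[0.8,0,0,0,183],[0.8,0,0,0,183],[0.8,0,0,0,183],[0.8,0,0,0,183],[0.8,0,0,0,183],[0.8,0,0,0,183],[0,0,0,0,183],[0,0,0,0,183]], force=40)

```text
clock: 109.8
tool_pos: [481.5, -300.2, 23.3]
tool_rot: [[-0.042, 0.165, 0.985], [0.016, 0.986, -0.165], [-0.999, 0.009, -0.044]]
ft_force: [-0.1, -0.3, 0.4]
grip_width: 24.0
```

```bash
python3 - <<'E'
from h import *
s=sense(); T=np.array(s["tool_rot"]); o=-33*T[:2,0]; print("tip",(np.array(s["tool_pos"])[:2]+o).round(1))
plan(480.4-o[0],-297.6-o[1],-14.5,-9.4)
E
```

```text
tip [ 482.9 -300.7]
pos [ 481.5 -300.2   23.3] yawz -9.48 tilt [-0.0419  0.0157] q [-34.1  15.  112.   -0.7  55.4 -24.1] w 24.0 ft [-0.1 -0.3  0.4] t 109.8
total cm [ 3.79  0.23 -0.13] n 1 row [ 3.789  0.231 -0.129]
turn rad -0.001 alt 6.282 rows 1
```

carry_out(rows=[[0.5,0.12,-0.07,0,183],[0.5,0.1,-0.05,0,183],[0.6,0,0,0,183],[0.6,0,0,0,183],[0.6,0,0,0,183],[0.5,0,0,0,183],[0.2,0,0,0,183],[0,0,0,0,183],[0,0,0,0,255],[0,0,0,0,255],[0,0,0,0,255],[0,0,0,0,255]])

```text
clock: 111.0
tool_pos: [478.6, -297.2, -13.7]
tool_rot: [[-0.042, 0.165, 0.985], [0.015, 0.986, -0.165], [-0.999, 0.008, -0.044]]
ft_force: [-1.6, 0.2, -0.5]
grip_width: 6.8
```

carry_out(rows=[[0,0,0,0.12,255],[0,0,0,0.12,255],[0,0,0,0.12,255],[0,0,0,0.12,255],[0,0,0,0.12,255],[0,0,0,0.12,255],[0,0,0,0,255]])

```text
clock: 111.7
tool_pos: [478.3, -297.0, -13.7]
tool_rot: [[-0.042, 0.791, 0.61], [0.015, 0.611, -0.791], [-0.999, -0.024, -0.038]]
ft_force: [-2.7, 0.1, 0.0]
grip_width: 6.9
```

carry_out(rows=[[0,0,0,0.12,255],[0,0,0,0.12,255],[0,0,0,0.12,255],[0,0,0,0.12,255],[0,0,0,0.12,255],[0,0,0,0,255]])

```text
clock: 112.3
tool_pos: [478.0, -296.6, -13.7]
tool_rot: [[-0.042, 0.998, 0.053], [0.015, 0.054, -0.998], [-0.999, -0.041, -0.018]]
ft_force: [-2.0, -0.5, -0.1]
grip_width: 6.8
```

```bash
python3 - <<'E'
from h import *
plan(480.4,-297.6,-14.5,-93.4)
E
```

```text
pos [ 478.  -296.6  -13.7] yawz -86.96 tilt [-0.0419  0.0154] q [-33.9  17.4 113.7  -0.8  51.4  53.5] w 6.8 ft [-2.  -0.5 -0.1] t 112.3
total cm [0.07 0.23 0.11] n 1 row [0.071 0.233 0.11 ]
turn rad 0.112 alt -6.171 rows 1
```

carry_out(rows=[[0,0,0,0.11,255],[0,0,0,0,255],[0,0,0,0.02,255],[0,0,0,0,255]])

```text
clock: 112.7
tool_pos: [478.0, -296.6, -13.7]
tool_rot: [[-0.042, 0.997, -0.063], [0.015, -0.062, -0.998], [-0.999, -0.043, -0.013]]
ft_force: [-1.7, 0.7, 0.5]
grip_width: 6.9
```

```bash
python3 - <<'E'
from h import *
plan(480.4,-297.6,-14.5,-93.4)
E
```

```text
pos [ 478.  -296.6  -13.7] yawz -93.58 tilt [-0.0419  0.0153] q [-33.9  17.4 113.7  -0.8  51.4  60.1] w 6.9 ft [-1.7  0.7  0.5] t 112.7
total cm [0.07 0.25 0.09] n 1 row [0.07  0.245 0.089]
turn rad -0.003 alt 6.28 rows 1
```

carry_out(rows=[[0,0,0,0,183],[0,0,0,0,170],[0,0,0,0,170],[-0.3,0,0,0,170],[-0.6,0,0,0,170],[-0.8,0,0,0,170],[-0.9,0,0,0,170],[-0.9,0,0,0,170],[-0.9,0,0,0,170],[-0.9,0,0,0,170],[-0.9,0,0,0,170],[-0.9,0,0,0,170],[-0.9,0,0,0,150],[-0.9,-0.5,0,0,100],[-0.9,-0.8,0,0,100],[-0.9,-0.8,0,0,100],[-0.9,-0.8,0,0,100],[0,0,0,0,100],[0,0,0,0,100]])

```text
clock: 114.6
tool_pos: [453.7, -298.0, 116.9]
tool_rot: [[-0.035, 0.998, -0.058], [0.012, -0.058, -0.998], [-0.999, -0.036, -0.01]]
ft_force: [0.5, 0.3, -0.3]
grip_width: 52.5
```

```bash
python3 - <<'E'
from h import *
plan(480.4,-297.6,-14.5,-93.4)
for c in ("wrist","top"):
    p=read_camera(c); print(c,[(n,round(d["p"],2),np.round(d["location"],1).tolist()) for n in ["pin","pin_tip","case_bore","lid","lid_grip","lid_knuckle","catch_grip"] for d in tip_of(n,p)[:1]])
    if c=="wrist":
        pickle.dump(p,open("w14.pkl","wb"))
        # dark blade top and steel nose: principal axis of the catch region on z=36 / 14
        for r in regions_of("catch_grip",p)[:1]:
            m=r["mask"]; pts=np.argwhere(m)[:,::-1].astype(float)
            im=p["image"]; v=im[m].max(1)
            print("mask",r["p"],len(pts))
            for nm,sel,z in (("dark",v<60,36),("bright",v>130,14)):
                if sel.sum()>15:
                    w=back(p,pts[sel],z)[:,:2]; c0=w.mean(0); e=np.linalg.svd(w-c0)[2][0]; print(nm,sel.sum(),c0.round(1),"axis deg",np.degrees(np.arctan2(e[1],e[0])).round(1),np.ptp(w,0).round(1))
E
```

```text
pos [ 453.7 -298.   116.9] yawz -93.33 tilt [-0.0355  0.0116] q [-35.5   6.1 111.4  -0.7  64.5  58.2] w 52.5 ft [ 0.5  0.3 -0.3] t 114.6
total cm [13.03  3.14 -0.07] n 4 row [ 3.258  0.784 -0.016]
turn rad 0.001 alt -6.282 rows 1
wrist [('pin', 0.97, [512.6, -363.6, 21.0]), ('case_bore', 0.75, [513.0, -361.7, 20.2]), ('lid', 0.84, [569.2, -324.9, 2.7]), ('lid_grip', 0.8, [568.9, -321.5, 65.9]), ('lid_knuckle', 0.67, [530.1, -366.5, 20.6]), ('catch_grip', 0.77, [480.9, -300.8, 28.5])]
mask 0.67 654
dark 245 [ 482.2 -296.8] axis deg 176.9 [24.1  8.7]
bright 309 [ 496.5 -297.9] axis deg 179.1 [29.8 13.3]
top [('lid', 0.6, [566.4, -320.8, 4.3]), ('lid_grip', 0.68, [569.4, -322.8, 60.3]), ('lid_knuckle', 0.7, [566.7, -323.9, 3.3])]
```

```bash
python3 - <<'E'
from h import *
p=pickle.load(open("w14.pkl","rb")); c=(569,-324.6,-.059); im=p["image"].astype(np.float32)
for z,y in ((26,-42),(26,-40),(20,-36)):
    xs=np.arange(-98,-44,2.0); q=proj(p,[loc(c,(x,y,z)) for x in xs]).astype(np.float32)
    v=cv2.remap(im,q[:,0].reshape(1,-1),q[:,1].reshape(1,-1),cv2.INTER_LINEAR)[0]
    print(z,y,[(int(x),*a.astype(int).tolist()) for x,a in zip(xs,v)])
E
```

```text
26 -42 [(-98, 124, 154, 110), (-96, 133, 158, 120), (-94, 132, 155, 117), (-92, 125, 155, 109), (-90, 61, 68, 60), (-88, 85, 83, 86), (-86, 87, 81, 83), (-84, 89, 83, 87), (-82, 91, 90, 92), (-80, 87, 86, 88), (-78, 92, 88, 91), (-76, 96, 92, 94), (-74, 92, 90, 93), (-72, 96, 92, 95), (-70, 97, 94, 98), (-68, 100, 99, 99), (-66, 101, 98, 99), (-64, 103, 100, 103), (-62, 103, 99, 101), (-60, 108, 102, 103), (-58, 45, 45, 50), (-56, 241, 241, 240), (-54, 255, 255, 255), (-52, 255, 255, 255), (-50, 255, 255, 255), (-48, 255, 255, 255), (-46, 255, 255, 255)]
26 -40 [(-98, 127, 156, 113), (-96, 124, 153, 110), (-94, 117, 149, 105), (-92, 120, 153, 108), (-90, 63, 73, 61), (-88, 90, 86, 88), (-86, 94, 92, 95), (-84, 94, 91, 93), (-82, 93, 90, 92), (-80, 95, 94, 93), (-78, 95, 90, 95), (-76, 99, 96, 98), (-74, 101, 98, 98), (-72, 97, 98, 98), (-70, 102, 99, 100), (-68, 105, 101, 104), (-66, 103, 100, 101), (-64, 105, 103, 104), (-62, 107, 104, 104), (-60, 110, 106, 107), (-58, 44, 43, 45), (-56, 241, 241, 240), (-54, 255, 255, 254), (-52, 255, 255, 255), (-50, 255, 255, 255), (-48, 255, 255, 255), (-46, 255, 255, 255)]
20 -36 [(-98, 122, 151, 108), (-96, 118, 149, 107), (-94, 112, 147, 98), (-92, 114, 152, 101), (-90, 47, 57, 44), (-88, 25, 17, 22), (-86, 35, 30, 34), (-84, 28, 29, 34), (-82, 31, 28, 34), (-80, 19, 16, 19), (-78, 34, 33, 36), (-76, 26, 26, 28), (-74, 32, 31, 30), (-72, 34, 33, 35), (-70, 32, 30, 33), (-68, 35, 34, 38), (-66, 28, 30, 30), (-64, 26, 27, 30), (-62, 27, 27, 30), (-60, 23, 24, 30), (-58, 76, 82, 83), (-56, 206, 208, 205), (-54, 180, 184, 181), (-52, 186, 190, 186), (-50, 188, 189, 187), (-48, 188, 191, 189), (-46, 193, 196, 192)]
```

The handle runs from about −91 to −57 and meets the knuckle face with no gap, so the pin is home. I'm handing in the job.

```bash
python3 -c "
from rig import ctrl
print(ctrl.finish_job())"
```

```text
the job is handed in; nothing more can be done
None
```

The job is done and handed in at about 115 s; the interface gave no verdict. I turned the catch out to about 1.47 rad and moved all three weights into the case. I then seated the lid, slid the pin in until its shoulder met the first knuckle, and turned the catch back.

**Last checks**
- **Weights:** all three stood upright inside the lip in the last picture before the lid went on.
- **Lid:** it stopped at its seated height, and the wrist network put it at (569, −325, 3) mm against the case at (569, −324).
- **Pin:** image samples show the handle from about −91 to −57 mm in the case frame, touching the knuckle face with no gap. It met resistance within 1 mm of the predicted home position.
- **Catch:** its blade lies at −3.1°, against the case's −3.4°.

**What disagreed**
- **Tool position:** the reported TCP sits about 31–37 mm beyond the real finger tips. My first close on the catch gripped nothing. I measured the offset by touching the bench and allowed for it afterwards.
- **Tool tilt:** a joint-6 limit hit early on and fast moves left tilts of up to about 3°. I reduced or allowed for these.
- **Pin tip:** just before insertion the networks put it about 3 mm to the side of the prediction. The wrist picture agreed with the prediction to 0.5 mm, and the pin went in without resistance.
- **Lid x position:** the top and scene cameras put it 2–4 mm lower than the wrist camera did, within the networks' stated error.

I never saw the lid get knocked aside.

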